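Pen the coated pistons and secure the gate

TASK

The pistons' skirts are freshly coated, so they must not be gripped or lifted: turn the turnbutton aside (a quarter turn), swing the pen's gate wide open, then push every piston that stands on the bench from the outside, upright on its crown, round the tape roll, gear wheel and wood block and fully into the pen. Touch none of those three with the robot or with a piston being pushed. When all pistons are in, shut the gate fully and turn the turnbutton back fully across it; do not force the gate while the turnbutton lies across it.

Things in the scene. Friction and masses are not known exactly. Their poses are not given: they have to be found in the camera images.
- pen: low U-shaped sheet-steel pen screwed to the bench. Origin on the bench, middle of its inside; y runs along the lane from the mouth (-y) to the closed end, x to the hinge side, z up. Inside 230 mm long (y +-115), 96 mm wide (x +-48); walls 6 mm thick, 38 mm high; no sill. Three pistons fit in a row: one pushed in pushes those before it on. Foot flanges 3 mm high reach 22 mm outside the side walls.
- pen_mouth (a point): middle of the pen's mouth, on the bench, at y = -115 mm of the pen; same axes as the pen. A bench vice stands at the left near edge of the bench (x up to 0.42 m, y 0.08 to 0.25 m, up to 0.2 m high): pass over it with care
- gate (a joint): gate across the mouth, swinging outward about an upright axis: 0 = shut, grows as it opens, 1.57 = standing straight out from the mouth on the hinge side, stop at 2.1 (rad), which leaves most room before the mouth. Turns stiffly (0.25 N m) and stays where it is left. Seen from above it opens anticlockwise.
- gate_axis (a point): the gate's hinge axis, at bench height, x = +58 mm, y = -119 mm of the pen. The gate reaches 107 mm from it, is 6 mm thick, 38 mm high
- gate_pin (a point): middle of the graspable upper part of the gate's upright round pin, 14 mm diameter, standing from 38 to 77 mm above the bench, 52 mm from the hinge axis; this point is 60 mm above the bench. With the gate shut it lies at x = +6 mm, y = -119 mm of the pen. Near by: a tall drawer cabinet beyond x = 0.73 m of the bench, right of y = -0.12 m
- button (a joint): turnbutton on a post (22 mm square, 42 mm high) beside the mouth, turning about an upright axis: 0 = its arm lies across the shut gate and secures it, 1.57 = quarter turn anticlockwise (seen from above), its arm along the side wall and the gate free; stops at 0 and 1.65 (rad). Friction 0.05 N m; stays where left.
- button_fin (a point): middle of the turnbutton's upright finger fin, on its turning axis (x = -88 mm, y = -117 mm of the pen). Fin 36 mm long, 10 mm thick, from 48 to 75 mm above the bench (this point is 63 mm up); x axis = along the fin and arm. The arm is 15 mm wide and reaches 72 mm from the axis, 43 to 48 mm above the bench
- piston_a_mid (a point): piston standing upside down on its flat crown (open skirt up; treat it as solid), 66 mm diameter, 58 mm tall; this point is on its axis, half-way up (29.0 mm above the bench), z up. May be absent. Slides at a push of 1 to 3 N. Fixed flat tools lie on the bench nearer the robot than x = 0.39 m.
- piston_b_mid (a point): piston standing upside down on its flat crown (open skirt up; treat it as solid), 66 mm diameter, 58 mm tall; this point is on its axis, half-way up (29.0 mm above the bench), z up. May be absent. Slides at a push of 1 to 3 N. Fixed flat tools lie on the bench nearer the robot than x = 0.39 m.
- piston_c_mid (a point): piston standing upside down on its flat crown (open skirt up; treat it as solid), 61 mm diameter, 53 mm tall; this point is on its axis, half-way up (26.5 mm above the bench), z up. May be absent. Slides at a push of 1 to 3 N. Fixed flat tools lie on the bench nearer the robot than x = 0.39 m.
- tape_roll: roll of masking tape lying flat, 97 mm diameter, 24 mm high, origin at the centre of its underside. Obstacle, does not move
- gear_wheel: spur gear lying flat with its hub up, 64 mm diameter over the teeth, 22 mm high, origin at the centre of its underside. Obstacle, does not move
- wood_block: wooden block, 45 mm (its x) by 120 mm (its y) by 38 mm high, origin at the centre of its underside. Obstacle, does not move
Things that resemble listed ones, but are neither listed nor needed, are in the scene too. What is shaped like the part that bears piston_c_mid but green, orange or yellow is not meant.

How it is judged (in metres and radians):
On the way, in this order (a step that is already met when the one before it is completed fails the run):
1. the turnbutton is turned aside, clear of the gate (value of joint button above 1.2 rad), for 0.2 s.
2. the gate is swung wide open (value of joint gate above 1.2 rad), for 0.2 s.
3. every piston stands inside the pen (x of piston_a_mid in the frame of pen between -0.032 and 0.032 m and y of piston_a_mid in the frame of pen between -0.092 and 0.095 m and angle between each of piston_a_mid, piston_b_mid, piston_c_mid's own z axis and vertical below 0.15 rad and x of piston_b_mid in the frame of pen between -0.032 and 0.032 m and y of piston_b_mid in the frame of pen between -0.092 and 0.095 m and x of piston_c_mid in the frame of pen between -0.032 and 0.032 m and y of piston_c_mid in the frame of pen between -0.092 and 0.095 m), for 0.2 s.
4. the gate is shut (value of joint gate below 0.08 rad), for 0.2 s.
5. the turnbutton lies across the gate (value of joint button below 0.2 rad), for 0.2 s.
At the end, for the whole second after the job is handed in: Every piston present stands upright (within 0.15 rad) at rest inside the pen (its axis within 32 mm of the lane's middle line and between y = -92 and +95 mm of the pen), the gate is shut (under 0.08 rad) and the turnbutton lies across it (under 0.2 rad) (all of step 3 and value of joint gate below 0.08 rad and value of joint button below 0.2 rad and linear speed of each of piston_a, piston_b, piston_c below 0.02 m/s); the robot touches nothing.
It fails at once if a piston is lifted more than 12 mm (height (world z) of any of piston_a_mid, piston_b_mid above 0.041 m or height (world z) of piston_c_mid above 0.0385 m).
It fails at once if a piston is taken between the fingers (grasp point within 20 mm of its axis, less than 33 mm above its middle) ((horizontal distance between the grasp point and piston_a_mid below 0.02 m and z of the grasp point in the frame of piston_a_mid below 0.033 m) or (horizontal distance between the grasp point and piston_b_mid below 0.02 m and z of the grasp point in the frame of piston_b_mid below 0.033 m) or (horizontal distance between the grasp point and piston_c_mid below 0.02 m and z of the grasp point in the frame of piston_c_mid below 0.033 m)).
It fails at once if the robot, or a piston being pushed, touches the tape roll, the gear wheel or the wood block (contact force between any of the fingers, the arm and tape_roll above 0.5 N or contact force between any of the fingers, the arm and gear_wheel above 0.5 N or contact force between any of the fingers, the arm and wood_block above 0.5 N or (contact force between piston_a and tape_roll above 0.5 N and contact force between the fingers and piston_a above 0.3 N) or (contact force between piston_a and gear_wheel above 0.5 N and contact force between the fingers and piston_a above 0.3 N) or (contact force between piston_a and wood_block above 0.5 N and contact force between the fingers and piston_a above 0.3 N) or (contact force between piston_b and tape_roll above 0.5 N and contact force between the fingers and piston_b above 0.3 N) or (contact force between piston_b and gear_wheel above 0.5 N and contact force between the fingers and piston_b above 0.3 N) or (contact force between piston_b and wood_block above 0.5 N and contact force between the fingers and piston_b above 0.3 N) or (contact force between piston_c and tape_roll above 0.5 N and contact force between the fingers and piston_c above 0.3 N) or (contact force between piston_c and gear_wheel above 0.5 N and contact force between the fingers and piston_c above 0.3 N) or (contact force between piston_c and wood_block above 0.5 N and contact force between the fingers and piston_c above 0.3 N)).
It fails at once if the gate is moved while the turnbutton lies across it (value of joint gate above 0.2 rad and value of joint button below 0.8 rad).
Of piston_a, piston_b, piston_c only 2 to 3 are there at a start; the rules pass over those that are not, and their reading is None.
At some moment in a run one of piston_a, piston_b, piston_c may be knocked a few centimetres aside while the robot is not near it.
Once in a run the grip may slacken for a moment while it holds something.
It also fails if it takes over 210 s, if anything falls off the work surface, if the arm or the gripper's body presses on something with over 40 N, if the wrist force passes 120 N, or if a joint passes its speed limit or range.

ROBOT

A 6-joint arm with a two-finger parallel gripper is mounted at the origin on a cart in front of the work surface, level with it; the furniture and walls round the work are solid. World frame = base frame: x ahead of the robot, y to its left, z up, the work surface at z = 0. Lengths are in mm, angles in rad, forces in N, time in s.
With the tool pointing down it reaches from about 225 to 725 mm from the base axis. Payload 3.1 kg.
Tool frame: the origin (TCP) lies midway between the tips of the shut fingers; the grasp point (between the pads) lies 19 mm behind it; z points along the fingers, y is the direction in which the jaws open and shut (so a half turn about z gives the same grasp; the last joint's range is limited). The gripper opens to 85 mm and grips with 20 to 120 N. Pads are 22 mm wide; open, the fingers measure 114 mm over their backs; the gripper's body (76 mm by 85 mm) begins 54 mm behind the grasp point. The pads swing forward as they close: fully open they stand 13 mm farther back than shut.
Start: joints at [-1.27, 0.048, 0.099, 1.622, 0, 1.443], TCP at [218.269, -477.468, 202.912] pointing down, gripper open.
Joint ranges: [-2.91, 2.91], [-0.99, 1.94], [-1.21, 1.42], [-2.12, 2.29], [-1.49, 1.47], [-3.14, 3.14]. Speed limits (rad/s): [2.79, 2.79, 3.14, 3.14, 3.14, 3.14].

INTERFACE

Orientations are given as a rotation vector (axis times angle).
In Python, from workcell import env, viewer gives the robot as it stands. The module is installed in compiled form; this text tells all that it offers.
- The arm moves only by the shell command python3 -m crank 'ROWS' [FORCE]. ROWS is text: rows parted by semicolons, each of 7 numbers parted by spaces: the shift along the tool's x, y, z in mm, then the turn, a rotation vector about the tool's x, y, z in rad, then the closure, from 0 (fully open) to 1 (shut). In form: x y z wx wy wz jaw; .... A call has 1 to 12 rows; each row is the pose to reach, as a shift and turn from the pose commanded when the call began, along the tool's axes at that moment; what a row does not reach only later rows make up. A row lasts 1/10 s, in which the tool goes at most 50 mm and 8.59 degrees, less where a joint would pass 70% of its speed; a pose out of reach is approached as far as the arm can. A call with a gripper value outside its range is refused whole. The fingers move at their own pace and stop on an object; FORCE is the grip in N (left out, the last holds). Time passes only in rows, so rows that repeat a pose let the fingers close. It gives the time, the measured TCP pose, the force and the opening at its end, in the units of the state.
- env.sense(): the state, without advancing time (a new reading comes with each control period).
- viewer.capture(name): name is "scene" or "top" or "wrist"; returns (picture, depth): 400x640x3 uint8, red, green, blue; 400x640 float32, mm along the optical axis (not along the pixel's ray), 0 where there is no reading.
- viewer.camera_model(name): a dict with "camera_matrix" (3x3 intrinsics, pixels), "xyz" and "attitude" of the camera in the world. Camera axes: x right, y down, z forward; pixel columns grow to the right and rows downward; lengths in mm; the calibration is good to about 2 mm. A picture is of the moment at which its call begins: read the wrist's pose just before it. camera_model takes no time and is no camera call; for the wrist camera it gives the pose at the moment of the call.
- env.hand_in(): hands the job in, once; it reports no verdict.
The state is a dict: "t": time; "qpos": joint angles; "joint_vel": joint speeds; "effort": joint torques, N m; "position": TCP position; "orientation": TCP orientation; "force": force on the tool from outside, world axes, zero at the start; "torque": the same for the moment, N m; "grip_width": finger opening in mm.
Only numpy, scipy, OpenCV 4.12 (cv2) and the standard library are available. Lean on these libraries where they do the work, as an engineer would, in place of code of your own. Each camera call takes 0.05 s, during which the arm holds its last target.

## Working session

There is one attempt and no reset: what is moved stays moved. The work goes in short steps, Python scripts to look and compute and a shell command to move; the robot and the scene stay as the last step left them, time stands still between calls to the robot, and variables do not carry over. Pictures are saved under pics/ and viewed, and the job is handed in when it is done.

```bash
mkdir -p pics; ls
python3 - <<'E'
from workcell import env, viewer
import cv2
print(env.sense())
for n in ["scene","top"]:
    im,d=viewer.capture(n); cv2.imwrite(f"pics/{n}0.png",im[:,:,::-1]); m=viewer.camera_model(n); print(n,m)
E
```

```text
pics
{'t': 0.0, 'qpos': array([-1.26981770e+00,  4.87298561e-02,  9.75841473e-02,  1.62199784e+00,
       -1.62093494e-05,  1.44299023e+00]), 'joint_vel': array([-0.00041916,  0.0004393 ,  0.00043319,  0.00055741,  0.00140045,
        0.00054148]), 'effort': array([-3.96908927e-04, -3.38782454e+01,  3.20014644e+01,  2.03972426e-02,
       -2.01665807e-04, -5.13602473e-06]), 'position': array([ 218.05410244, -476.82601959,  201.72124555]), 'orientation': array([-3.06738502e+00, -6.67888400e-01,  3.43955243e-04]), 'force': array([ 0.48233069,  0.94195457, -0.10967508]), 'torque': array([-0.00098606, -0.00342617, -0.00377515]), 'grip_width': 85.42487595501676}
scene {'camera_matrix': array([[499.47564962,   0.        , 313.17993529],
       [  0.        , 499.47564962, 203.02805324],
       [  0.        ,   0.        ,   1.        ]]), 'xyz': array([ -600.0666678 , -1063.71533978,   987.25285765]), 'attitude': array([-1.98068497,  0.98340332, -0.52811207])}
top {'camera_matrix': array([[367.94913689,   0.        , 319.24818194],
       [  0.        , 367.94913689, 198.90586452],
       [  0.        ,   0.        ,   1.        ]]), 'xyz': array([ 421.70031084, -268.12805102, 1128.17006736]), 'attitude': array([-2.18767246,  2.15216735, -0.05053064])}
```

View pics/scene0.png

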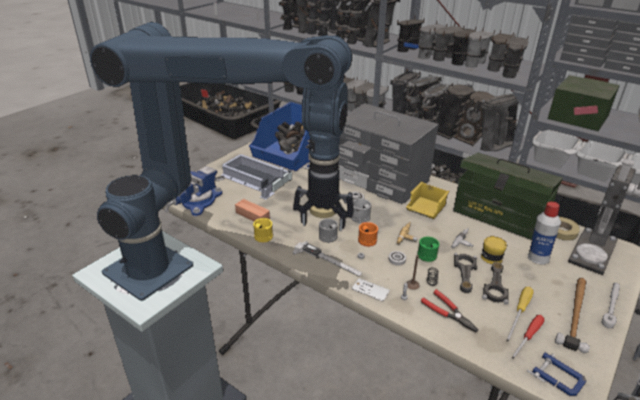

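View pics/top0.png

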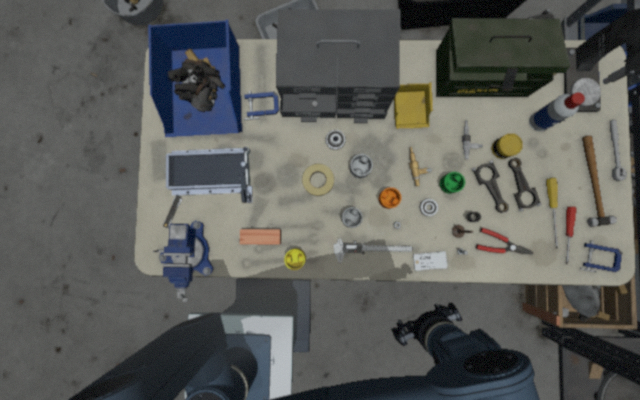

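```bash
cat > h.py <<'E'
import numpy as np, cv2
from scipy.spatial.transform import Rotation as R
from workcell import env, viewer
def cap(n,f=None):
    m=viewer.camera_model(n); im,d=viewer.capture(n)
    if f: cv2.imwrite('pics/'+f,im[:,:,::-1])
    return im,d,m
def crop(im,u0,u1,v0,v1,s,f):
    c=cv2.resize(im[v0:v1,u0:u1],None,fx=s,fy=s,interpolation=cv2.INTER_CUBIC); cv2.imwrite('pics/'+f,c[:,:,::-1])
def ray(m,uv):
    K=m['camera_matrix'];Rm=R.from_rotvec(m['attitude']).as_matrix()
    uv=np.atleast_2d(uv).astype(float)
    return (Rm@np.linalg.inv(K)@np.c_[uv,np.ones(len(uv))].T).T
def onz(m,uv,z):
    r=ray(m,uv); return m['xyz']+r*((z-m['xyz'][2])/r[:,2])[:,None]
def pts(m,d):
    v,u=np.mgrid[:d.shape[0],:d.shape[1]]
    r=ray(m,np.c_[u.ravel(),v.ravel()]); return (m['xyz']+r*d.ravel()[:,None]).reshape(*d.shape,3)
def proj(m,p):
    q=R.from_rotvec(m['attitude']).as_matrix().T@(np.atleast_2d(p)-m['xyz']).T
    q=m['camera_matrix']@q; return (q[:2]/q[2]).T
def totool(dw):
    s=env.sense(); return R.from_rotvec(s['orientation']).as_matrix().T@np.asarray(dw,float)
E
python3 - <<'E'
from h import *
im=cv2.imread('pics/top0.png')[:,:,::-1]
crop(im,150,280,130,260,4.6,'c1.png'); crop(im,290,480,110,260,4,'c2.png')
E
```

```text
(no output)
```

View pics/c1.png

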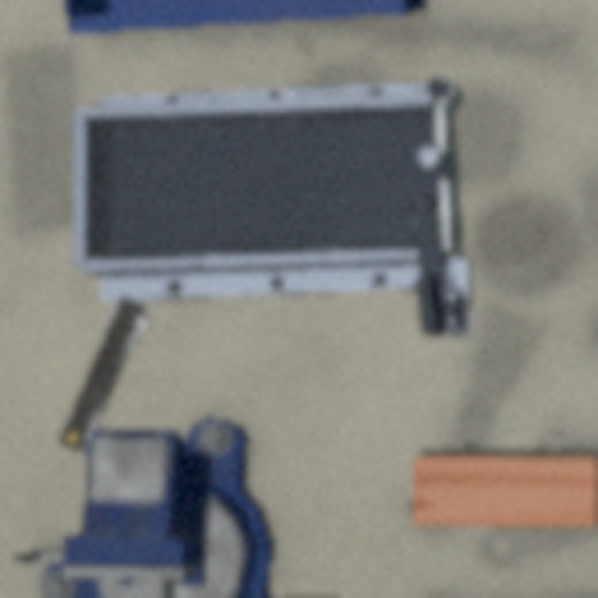

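View pics/c2.png

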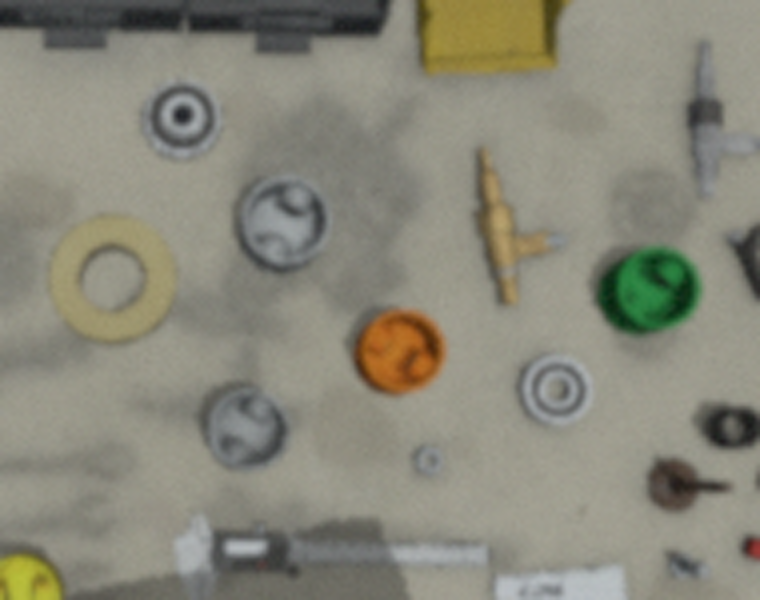

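Run:
```python
from h import *
im,d,m=cap('top'); P=pts(m,d)
print('table z',np.median(P[190:240,255:300,2]), np.median(P[130:150,430:460,2]))
hsv=cv2.cvtColor(im,cv2.COLOR_RGB2HSV)
bench=P[...,2]
# things by depth
mask=((bench>12)&(bench<90)).astype(np.uint8); mask[:, :130]=0
n,l,st,c=cv2.connectedComponentsWithStats(mask)
for i in range(1,n):
    if st[i,4]>60: 
        pp=P[l==i]; zt=np.percentile(pp[:,2],90)
        top=pp[pp[:,2]>zt-6]; mn=pp.min(0);mx=pp.max(0)
        print(c[i].round(),st[i,4],'ztop',zt.round(1),'c',((top[:,:2].min(0)+top[:,:2].max(0))/2).round(), 'ext',(top[:,:2].max(0)-top[:,:2].min(0)).round())
# pen mask
for nm,uv,z in [('fin',[(249,194)],75),('pin',[(243,164)],77)]:
    print(nm,onz(m,uv,z))
x0,y0=190,130
o=P[130:215,150:280]
for z0,z1 in [(28,41),(41,52),(52,90)]:
    q=o[(o[...,2]>z0)&(o[...,2]<z1)]; print(z0,len(q), q.min(0).round(),q.max(0).round())
    if z0>40: print(q.round()[:: max(1,len(q)//40)])
```

```text
table z 0.7365958780312667 0.4776132920543432
[196.  78.] 3986 ztop 82.4 c [856. 128.] ext [273. 236.]
[473.  83.] 1246 ztop 83.8 c [ 903. -732.] ext [150. 281.]
[584.  75.] 1884 ztop 64.9 c [  952. -1032.] ext [62. 52.]
[535.  76.] 104 ztop 81.2 c [ 864. -871.] ext [21.  5.]
[416. 102.] 651 ztop 63.2 c [ 807. -512.] ext [ 92. 108.]
[266. 100.] 187 ztop 15.9 c [805. -50.] ext [ 71. 109.]
[362. 112.] 550 ztop 76.6 c [ 770. -359.] ext [ 29. 154.]
[541. 119.] 327 ztop 83.4 c [ 752. -886.] ext [55. 30.]
[468. 141.] 271 ztop 23.1 c [ 690. -697.] ext [110.  57.]
[617. 153.] 387 ztop 22.3 c [  668. -1131.] ext [183.  35.]
[335. 138.] 272 ztop 22.8 c [ 689. -280.] ext [56. 52.]
[508. 145.] 576 ztop 61.3 c [ 670. -792.] ext [66. 67.]
[596. 185.] 908 ztop 29.0 c [  574. -1068.] ext [268.  82.]
[212. 171.] 1140 ztop 49.8 c [570. 100.] ext [164. 253.]
[416. 167.] 267 ztop 23.7 c [ 601. -541.] ext [100.  63.]
[361. 165.] 322 ztop 59.2 c [ 606. -360.] ext [66. 62.]
[523. 185.] 554 ztop 20.8 c [ 560. -853.] ext [160.  91.]
[492. 184.] 526 ztop 20.9 c [ 553. -750.] ext [154.  99.]
[318. 179.] 616 zt
[... 1857 characters left out ...]
696. 224.  65.]
 [699. 104.  58.]
 [700.  77.  58.]
 [699.  48.  63.]
 [699.  22.  62.]
 [695. 179.  60.]
 [695. 152.  59.]
 [696. 125.  58.]
 [696.  98.  59.]
 [697.  71.  58.]
 [696.  43.  61.]
 [697.  17.  58.]
 [692. 212.  58.]
 [692. 184.  61.]
 [692. 157.  61.]
 [693. 131.  57.]
 [692. 103.  61.]
 [693.  76.  60.]
 [693.  48.  63.]
 [689. 212.  58.]
 [689. 184.  60.]
 [689. 156.  62.]
 [689. 129.  63.]
 [689. 102.  63.]
 [684. 212.  65.]
 [685. 186.  62.]
 [686. 156.  61.]
 [683. 218.  59.]
 [606. -15.  80.]
 [602. -20.  74.]
 [595. -12.  78.]
 [596. -19.  57.]
 [519. -17.  76.]
 [514. -14.  73.]
 [508. -11.  74.]
 [506. -20.  62.]
 [499. -21.  78.]
 [493. -21.  75.]
 [489. -19.  54.]]
```

```bash
python3 -m crank '467 -204 -60 0 0 0.43 0;467 -204 -60 0 0 0.43 0;467 -204 -60 0 0 0.43 0;467 -204 -60 0 0 0.43 0;467 -204 -60 0 0 0.43 0;467 -204 -60 0 0 0.43 0;467 -204 -60 0 0 0.43 0;467 -204 -60 0 0 0.43 0;467 -204 -60 0 0 0.43 0;467 -204 -60 0 0 0.43 0;467 -204 -60 0 0 0.43 0;467 -204 -60 0 0 0.43 0'
python3 - <<'E'
from h import *
s=env.sense(); print(s['qpos'],s['position'],s['orientation'])
im,d,m=cap('wrist','w1.png'); print(m)
E
```

```text
t: 1.35
position: [560.0, -94.6, 262.1]
orientation: [-3.14, -0.006, 0.0]
force: [0.2, -0.4, -1.2]
grip_width: 85.5
[-2.86151015e-01  1.88715426e-01  3.71912422e-01  1.75450074e+00
  1.10330682e-03  2.85150546e+00] [560.02056565 -94.64160831 262.12569667] [-3.14038455e+00 -6.18012503e-03  2.71638108e-04]
{'camera_matrix': array([[339.47704577,   0.        , 319.30503944],
       [  0.        , 339.47704577, 199.7288231 ],
       [  0.        ,   0.        ,   1.        ]]), 'xyz': array([637.48505608, -94.04085884, 432.92645513]), 'attitude': array([ 2.06313949, -2.05466193, -0.31450417])}
```

View pics/w1.png

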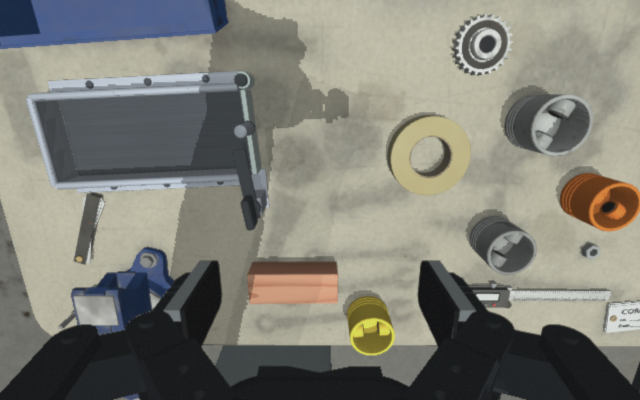

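Run:
```python
from h import *
im=cv2.imread('pics/w1.png')[:,:,::-1]
crop(im,10,290,60,250,2.8,'c3.png'); crop(im,200,290,60,240,3.3*1,'c4.png')
```

```text
(no output)
```

View pics/c3.png

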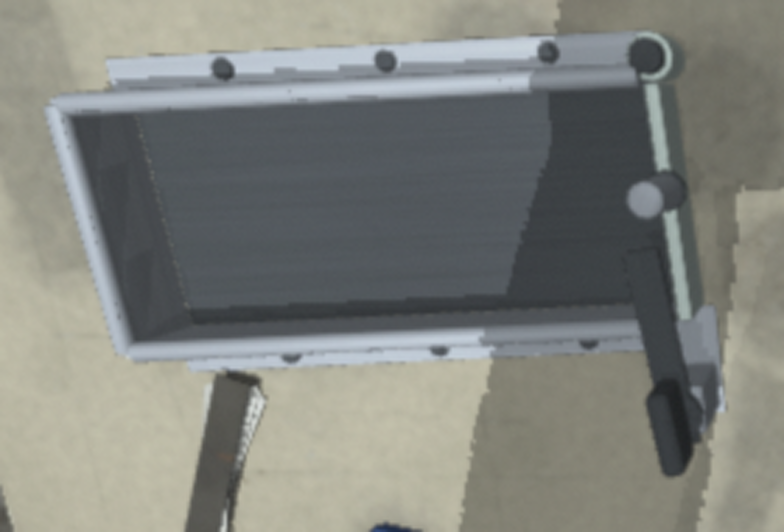

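View pics/c4.png

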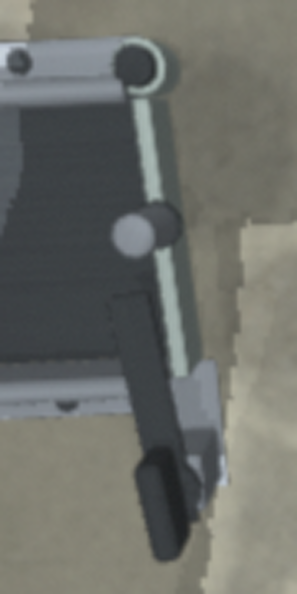

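Run:
```python
from h import *
m={'camera_matrix':np.array([[339.477,0,319.305],[0,339.477,199.729],[0,0,1]]),'xyz':np.array([637.485,-94.041,432.926]),'attitude':np.array([2.06313949,-2.05466193,-0.31450417])}
A=[]
for nm,uv,z,p in [('pin',(240.4,131.1),77,(6,-119)),('fin',(248.5,213),75,(-88,-117)),('fl',(26.8,95),38,(54,121)),('nl',(55.7,187.9),38,(-54,121)),('hinge',(241.8,79.6),42,(58,-119))]:
    w=onz(m,uv,z)[0]; print(nm,w.round(1)); A.append((p,w[:2]))
src=np.array([a[0] for a in A],float);dst=np.array([a[1] for a in A])
sc=src.mean(0);dc=dst.mean(0)
U,S,Vt=np.linalg.svd((src-sc).T@(dst-dc)); Rm=(U@Vt).T
t=dc-Rm@sc; print('pen',t,'yaw',np.degrees(np.arctan2(Rm[1,0],Rm[0,0])), (src@Rm.T+t-dst).round(1))
np.savez('pen.npz',R=Rm,t=t)
for nm,p in [('mouth',(0,-115)),('fin',(-88,-117)),('pin',(6,-119)),('axis',(58,-119))]: print(nm,Rm@np.array(p)+t)
for nm,uv,z in [('tape',(430,154),24),('gear',(487,44),22),('p1',(560,124),58),('p2',(511,250),53)]: print(nm,onz(m,uv,z)[0].round())
```

```text
pin [600.4 -12.2  77. ]
fin [509.9 -14.9  75. ]
fl [634.9 232.   38. ]
nl [527.8 224.2  38. ]
hinge [651.9  -9.2  42. ]
pen [588.45987017 106.82659011] yaw 3.363898828316639 [[ 1.1  0.5]
 [-2.4 -0.3]
 [ 0.3 -1.2]
 [-0.4  0.3]
 [ 1.4  0.7]]
mouth [595.20776963  -7.97526464]
fin [507.4767486  -15.13542865]
pin [601.43214117 -11.61630831]
axis [653.34254505  -8.5650842 ]
tape [ 568. -228.   24.]
gear [ 691. -279.   22.]
p1 [ 607. -354.   58.]
p2 [ 455. -330.   53.]
```

```bash
python3 -m crank '-52 -80 0 0 0 -0.055 0.5;-52 -80 0 0 0 -0.055 0.5;-52 -80 100 0 0 -0.055 0.5;-52 -80 130 0 0 -0.055 0.5;-52 -80 130 0 0 -0.055 0.5;-52 -80 130 0 0 -0.055 0.5;-52 -80 130 0 0 -0.055 0.5;-52 -80 130 0 0 -0.055 0.5' 30
python3 - <<'E'
from h import *
im,d,m=cap('wrist','w2.png')
s=env.sense(); print(s['position'],m['xyz'],m['attitude'])
E
```

```text
t: 2.2
position: [507.9, -18.7, 135.8]
orientation: [3.139, 0.083, 0.007]
force: [1.0, -0.9, 1.2]
grip_width: 42.6
[508.30023342 -18.57560408 136.14752883] [584.45286361 -13.98906042 306.93755418] [ 2.11089471 -2.00286373 -0.29930729]
```

View pics/w2.png

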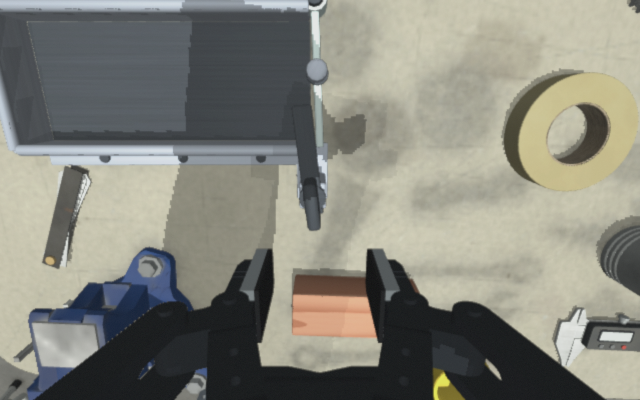

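Run:
```python
from h import *
im=cv2.imread('pics/w2.png')[:,:,::-1]
crop(im,280,350,40,250,2.8*1.0,'c5.png')
m={'camera_matrix':np.array([[339.477,0,319.305],[0,339.477,199.729],[0,0,1]]),'xyz':np.array([584.45286361,-13.98906042,306.93755418]),'attitude':np.array([2.11089471,-2.00286373,-0.29930729])}
for uv,z in [((313,208),75),((317,71),77),((310,188),75),((315.5,227),75)]: print(onz(m,uv,z).round(1))
```

```text
[[506.9 -13.8  75. ]]
[[599.3 -12.   77. ]]
[[521.7 -11.   75. ]]
[[492.4 -16.3  75. ]]
```

View pics/c5.png

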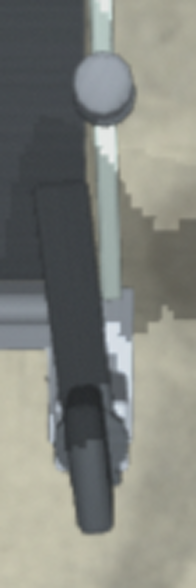

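```bash
python3 -m crank '-1 -4 0 0 0 -0.06 0.5;-1 -4 40 0 0 -0.06 0.5;-1 -4 70 0 0 -0.06 0.5;-1 -4 82 0 0 -0.06 0.5;-1 -4 82 0 0 -0.06 0.5;-1 -4 82 0 0 -0.06 1;-1 -4 82 0 0 -0.06 1;-1 -4 82 0 0 -0.06 1;-1 -4 82 0 0 -0.06 1' 40
```

```text
t: 3.15
position: [506.0, -13.9, 52.2]
orientation: [3.136, 0.179, 0.004]
force: [-0.7, -0.0, 0.6]
grip_width: 0.4
```

Run:
```python
from h import *
im,d,m=cap('wrist','w3.png'); print(env.sense()['grip_width'])
crop(im,180,460,60,350,2,'c6.png')
```

```text
0.03390514029951949
```

View pics/c6.png

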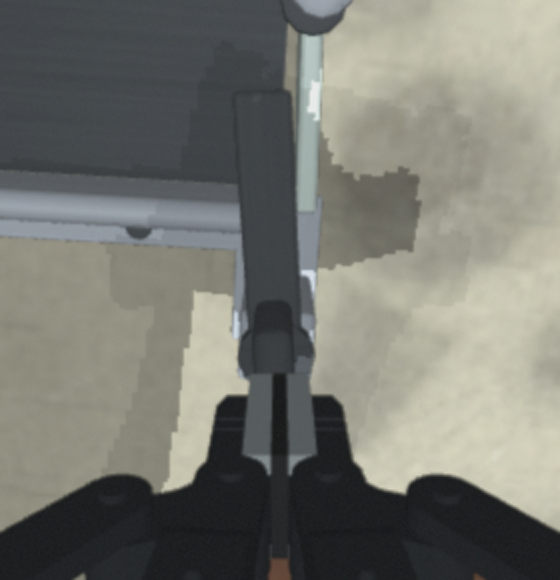

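Run:
```python
from h import *
m=viewer.camera_model('wrist'); s=env.sense(); print(s['position'],m['xyz'],m['attitude'])
print((proj(m,s['position'])-[180,60])*2)
z=np.array(s['position'])+[0,0,19]; print((proj(m,z)-[180,60])*2)
for c,h in [((272,335),48),((272,305),75),((272,372),75),((262,92),48),((316,-8),77)]:
    print(c,onz(m,np.array(c)/2+[180,60],h).round(1))
im,d,_=cap('wrist'); P=pts(m,d)
for v in range(210,262,4): print(v,P[v,316].round(),P[v,305].round())
```

```text
[505.74753222 -13.87194153  51.84173925] [582.42296083  -4.69214452 222.77031556] [ 2.16581178 -1.93256463 -0.29240813]
[[279.92316924 363.82195646]]
[[280.09075983 395.68199045]]
(272, 335) [[512.4 -10.9  48. ]]
(272, 305) [[530.6  -9.1  75. ]]
(272, 372) [[513.8 -11.   75. ]]
(262, 92) [[576.5  -1.3  48. ]]
(316, -8) [[597.8 -10.5  77. ]]
210 [524. -10.  52.] [521.  -4.  46.]
214 [524. -10.  58.] [519.  -4.  47.]
218 [524. -10.  64.] [517.  -4.  48.]
222 [524. -10.  69.] [582.  -5. 223.]
226 [523. -10.  73.] [512.  -5.  48.]
230 [522. -10.  75.] [510.  -5.  48.]
234 [520. -10.  74.] [508.  -5.  48.]
238 [518. -11.  75.] [506.  -6.  48.]
242 [515. -11.  74.] [503.  -6.  48.]
246 [514. -11.  74.] [501.  -6.  49.]
250 [518. -11.  88.] [518.  -6.  89.]
254 [518. -11.  93.] [517.  -6.  92.]
258 [518. -11.  95.] [517.  -6.  95.]
```

Run:
```python
from h import *
im,d,m=cap('wrist'); P=pts(m,d); print(env.sense()['grip_width'])
for v in range(240,300,6): print(v,[tuple(P[v,u].round().astype(int)) for u in range(298,342,6)])
im2,d2,m2=cap('scene'); crop(im2,210,350,130,230,5,'c7.png')
```

```text
-0.26389088619708745
240 [(np.int64(482), np.int64(-1), np.int64(1)), (np.int64(504), np.int64(-5), np.int64(48)), (np.int64(516), np.int64(-8), np.int64(74)), (np.int64(517), np.int64(-11), np.int64(75)), (np.int64(517), np.int64(-13), np.int64(74)), (np.int64(506), np.int64(-18), np.int64(48)), (np.int64(506), np.int64(-22), np.int64(48)), (np.int64(485), np.int64(-31), np.int64(-1))]
246 [(np.int64(478), np.int64(-1), np.int64(0)), (np.int64(501), np.int64(-5), np.int64(48)), (np.int64(513), np.int64(-8), np.int64(75)), (np.int64(514), np.int64(-11), np.int64(75)), (np.int64(514), np.int64(-14), np.int64(74)), (np.int64(502), np.int64(-19), np.int64(49)), (np.int64(503), np.int64(-22), np.int64(49)), (np.int64(481), np.int64(-31), np.int64(0))]
252 [(np.int64(472), np.int64(-2), np.int64(-1)), (np.int64(473), np.int64(-6), np.int64(0)), (np.int64(517), np.int64(-8), np.int64(89)), (np.int64(518), np.int64(-11), np.int64(90)), (np.int64(517), np.int64(-13), np.int64(89)), (np.int64(518), np.int64(-16), np.int64(89)), (np.int64(519), np.int64(-18), np.int64(89)), (np.int64(476), np.
[... 1959 characters left out ...]
int64(518), np.int64(-7), np.int64(119)), (np.int64(517), np.int64(-9), np.int64(117)), (np.int64(517), np.int64(-11), np.int64(117)), (np.int64(518), np.int64(-13), np.int64(118)), (np.int64(518), np.int64(-15), np.int64(118)), (np.int64(519), np.int64(-17), np.int64(119)), (np.int64(520), np.int64(-19), np.int64(120))]
294 [(np.int64(519), np.int64(-5), np.int64(125)), (np.int64(518), np.int64(-7), np.int64(123)), (np.int64(519), np.int64(-9), np.int64(124)), (np.int64(515), np.int64(-11), np.int64(117)), (np.int64(515), np.int64(-13), np.int64(117)), (np.int64(519), np.int64(-15), np.int64(124)), (np.int64(519), np.int64(-17), np.int64(122)), (np.int64(521), np.int64(-19), np.int64(125))]
```

View pics/c7.png

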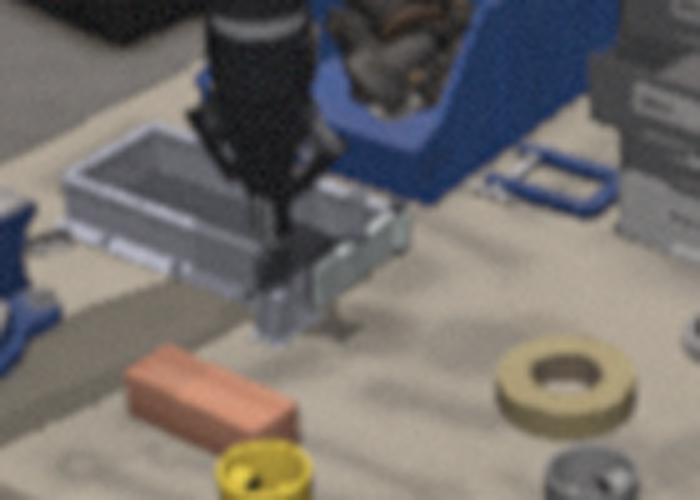

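```bash
python3 -m crank '0 0 -30 0 0 0 1;0 0 -60 0 0 0 1;0 0 -60 0 0 0 1'
python3 - <<'E'
from h import *
im,d,m=cap('wrist','w4.png'); P=pts(m,d); s=env.sense(); print(s['position'],s['grip_width'],m['xyz'])
for v in range(236,300,4): print(v,P[v,312].round(),P[v,322].round())
print(proj(m,s['position']))
crop(im,180,460,60,350,2,'c8.png')
im,d,m=cap('scene'); P=pts(m,d); crop(im,210,350,100,230,5,'c9.png')
sel=(abs(P[...,0]-s['position'][0])<30)&(abs(P[...,1]-s['position'][1])<30)&(P[...,2]>78)
print(P[sel][:,2].min(), np.percentile(P[sel][:,2],[1,5,10]))
E
```

```text
t: 3.65
position: [508.4, -14.3, 115.9]
orientation: [3.135, 0.179, 0.014]
force: [0.2, 0.2, 0.9]
grip_width: 0.3
[507.20794777 -14.10881287 113.72367324] -0.3469438092780864 [583.80527002  -4.89556741 287.29773394]
236 [494. -11.  74.] [494. -17.  74.]
240 [490. -11.  72.] [492. -18.  74.]
244 [454. -14.  -0.] [456. -23.   0.]
248 [520.  -9. 150.] [520. -14. 149.]
252 [520.  -9. 154.] [520. -14. 153.]
256 [520.  -9. 158.] [520. -14. 157.]
260 [521.  -9. 162.] [521. -14. 162.]
264 [520. -10. 165.] [520. -14. 165.]
268 [520. -10. 168.] [520. -14. 167.]
272 [520. -10. 171.] [520. -13. 171.]
276 [520. -10. 174.] [521. -13. 175.]
280 [520. -10. 177.] [521. -13. 178.]
284 [520. -10. 180.] [521. -13. 180.]
288 [519. -10. 181.] [520. -13. 181.]
292 [517. -10. 181.] [518. -14. 182.]
296 [521. -10. 190.] [516. -14. 181.]
[[319.4235773  242.18146554]]
139.1620614397999 [147.29780785 160.80391522 178.05308258]
```

View pics/c8.png

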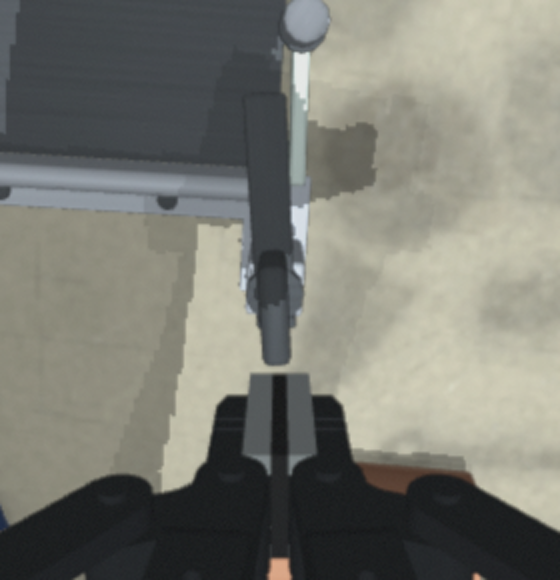

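View pics/c9.png

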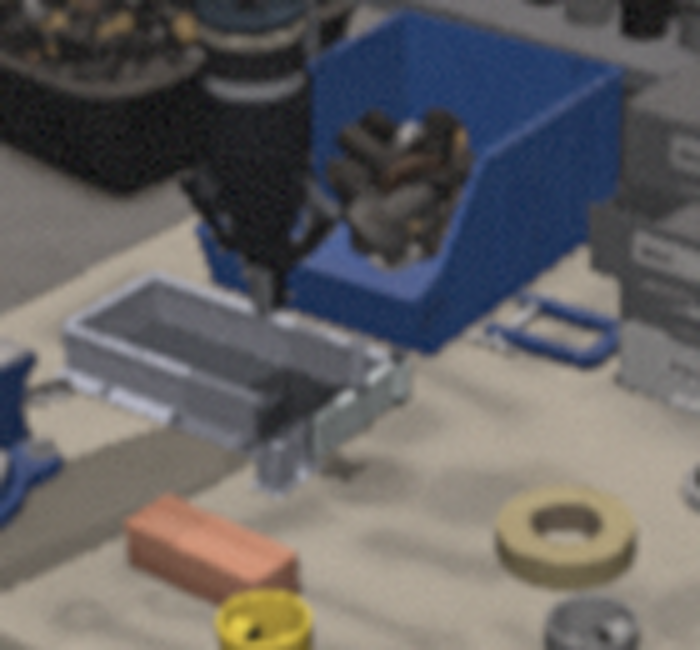

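```bash
python3 -m crank '0 0 0 0 0 0 0.5;0 0 30 0 0 0 0.5;0 0 60 0 0 0 0.5;0 0 75 0 0 0 0.5;0 0 75 0 0 0 0.5;0 0 75 0 0 0 0.5' 40;  python3 -m crank '0 0 8 0 0 0 0.5;0 0 16 0 0 0 0.5;0 0 16 0 0 0 0.5;0 0 16 0 0 0 0.5'
python3 - <<'E'
from h import *
im,d,m=cap('wrist','w5.png');  s=env.sense(); print(s['position'],s['force'])
crop(im,180,460,60,350,2,'c10.png')
E
```

```text
t: 4.35
position: [504.0, -13.6, 34.9]
orientation: [-3.136, -0.179, 0.004]
force: [-0.4, -0.6, 0.6]
grip_width: 42.7
t: 4.75
position: [505.0, -13.7, 19.9]
orientation: [-3.136, -0.179, 0.0]
force: [-0.1, -0.9, -0.5]
grip_width: 42.4
[505.22376249 -13.77503778  20.13899637] [0.4283351  0.13924241 0.3605562 ]
```

View pics/c10.png

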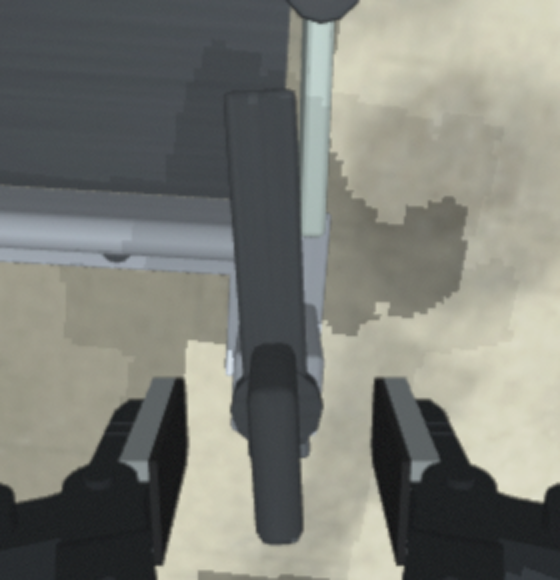

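```bash
python3 -m crank '0 0 0 0 0 0 1;0 0 0 0 0 0 1;0 0 0 0 0 0 1;0 0 0 0 0 0 1' 40;  python3 -m crank '0 0 0 0 0 -0.14 1;0 0 0 0 0 -0.28 1;0 0 0 0 0 -0.42 1;0 0 0 0 0 -0.56 1;0 0 0 0 0 -0.7 1;0 0 0 0 0 -0.84 1;0 0 0 0 0 -0.98 1;0 0 0 0 0 -1.12 1'
```

```text
t: 5.2
position: [505.5, -13.0, 20.4]
orientation: [-3.135, -0.179, -0.002]
force: [0.4, 2.9, 2.0]
grip_width: 9.2
t: 6.0
position: [505.0, -12.4, 20.4]
orientation: [-2.555, -1.824, -0.003]
force: [-1.4, 5.0, 2.9]
grip_width: 9.2
```

```bash
python3 -m crank '0 0 0 0 0 -0.13 1;0 0 0 0 0 -0.26 1;0 0 0 0 0 -0.4 1;0 0 0 0 0 -0.4 1;0 0 0 0 0 -0.4 1;0 0 0 0 0 -0.4 0.4;0 0 0 0 0 -0.4 0.4;0 0 0 0 0 -0.4 0.4;0 0 -50 0 0 -0.4 0.4;0 0 -100 0 0 -0.4 0.4;0 0 -100 0 0 -0.4 0.4'
python3 - <<'E'
from h import *
im,d,m=cap('wrist','w6.png');  s=env.sense(); print(s['position'],s['force'])
E
```

```text
t: 7.1
position: [510.3, -15.1, 128.0]
orientation: [2.143, 2.28, 0.012]
force: [1.7, -0.1, 0.3]
grip_width: 51.5
[508.73156732 -14.79995025 124.81804014] [ 0.82790471  0.51811584 -0.47058018]
```

View pics/w6.png

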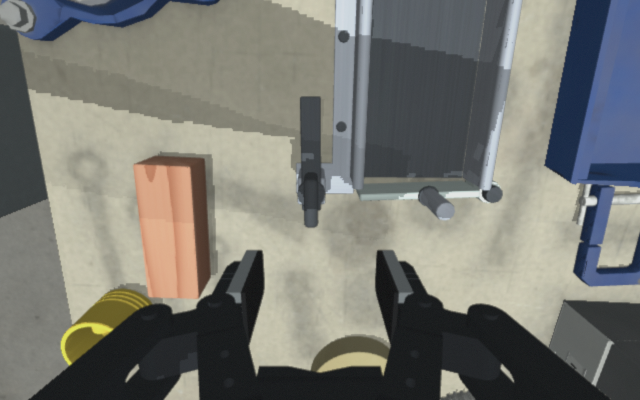

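Run:
```python
from h import *
im,d,m=cap('wrist'); P=pts(m,d); s=env.sense(); p=s['position']; print(p)
Rt=R.from_rotvec(s['orientation']).as_matrix()
Q=(P-p)@Rt   # tool frame
for v in list(range(244,400,8)): print(v,[tuple(int(a) for a in Q[v,u].round()) for u in (200,230,252,262,319,380,390,420)])
```

```text
[506.91168172 -14.45518451 122.1540983 ]
244 [(-46, -98, 92), (-60, -81, 121), (-60, -60, 122), (-60, -51, 121), (-60, 4, 122), (-61, 62, 123), (-61, 71, 123), (-61, 100, 123)]
252 [(-54, -99, 92), (-69, -82, 122), (11, -26, -40), (9, -23, -36), (-69, 4, 123), (11, 29, -40), (11, 33, -41), (-69, 101, 123)]
260 [(-60, -99, 90), (-77, -82, 122), (11, -25, -48), (5, -22, -37), (-77, 4, 122), (9, 29, -45), (11, 32, -48), (-78, 102, 123)]
268 [(-68, -99, 89), (7, -34, -48), (11, -23, -55), (2, -23, -38), (-87, 4, 123), (6, 29, -46), (11, 31, -55), (-86, 102, 122)]
276 [(-75, -100, 88), (7, -33, -53), (10, -23, -58), (-1, -23, -39), (-95, 4, 123), (2, 29, -45), (11, 30, -60), (-95, 103, 123)]
284 [(-82, -100, 86), (11, -29, -65), (7, -23, -60), (-5, -23, -40), (-103, 3, 122), (-1, 29, -47), (10, 28, -65), (7, 41, -60)]
292 [(-89, -101, 86), (11, -28, -72), (4, -23, -61), (-8, -23, -41), (-114, 4, 123), (-4, 29, -49), (7, 29, -66), (7, 40, -65)]
300 [(12, -36, -78), (12, -26, -78), (2, -23, -62), (-122, -54, 123), (-123, 3, 124), (-7, 29, -49), (5, 29, -67), (14, 35, -80)]
308 [(12, -35, -8
[... 917 characters left out ...]
), (16, 27, -107)]
364 [(17, -25, -110), (17, -18, -110), (16, -13, -109), (-202, -58, 123), (-192, 3, 112), (-180, 64, 99), (17, 19, -110), (18, 26, -111)]
372 [(17, -24, -112), (16, -18, -112), (17, -12, -113), (11, -11, -106), (10, 3, -105), (10, 18, -106), (16, 19, -112), (18, 25, -113)]
380 [(16, -23, -114), (16, -17, -114), (17, -12, -115), (11, -11, -109), (11, 3, -109), (12, 17, -110), (17, 18, -115), (17, 25, -115)]
388 [(17, -22, -117), (18, -16, -117), (16, -12, -116), (10, -11, -111), (11, 3, -112), (18, 15, -118), (17, 18, -117), (17, 24, -117)]
396 [(18, -22, -119), (18, -15, -120), (17, -11, -119), (11, -10, -113), (11, 3, -114), (18, 15, -120), (16, 17, -118), (17, 23, -119)]
```

```bash
python3 -m crank '-3 50 0 0 0 0.14 0.5;-3 93 0 0 0 0.28 0.5;-3 93 0 0 0 0.42 0.5;-3 93 50 0 0 0.53 0.5;-3 93 70 0 0 0.53 0.5;-3 93 70 0 0 0.53 0.5;-3 93 70 0 0 0.53 0.5'
python3 - <<'E'
from h import *
im,d,m=cap('wrist','w7.png');  s=env.sense(); print(s['position'],s['orientation'],s['force'])
crop(im,180,460,60,350,2,'c11.png')
E
```

```text
t: 7.9
position: [596.8, -10.9, 48.4]
orientation: [-2.674, -1.646, 0.004]
force: [0.6, 0.7, 0.0]
grip_width: 42.8
[598.26634637 -11.07465112  50.33193186] [2.67495681e+00 1.64673947e+00 4.04101582e-04] [-0.00845565 -0.65403678  0.53436395]
```

View pics/c11.png

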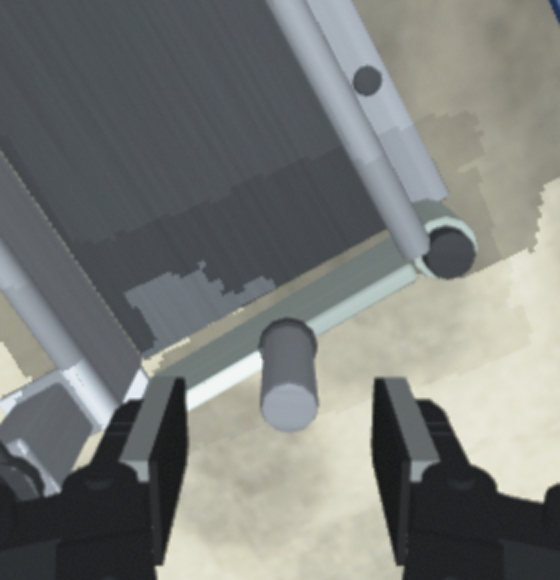

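Run:
```python
from h import *
m=viewer.camera_model('wrist'); s=env.sense()
w=onz(m,(325,264),77)[0]; print(w,s['position']); print(totool(w-s['position']))
h=onz(m,(180+450/2,60+250/2),42)[0]; print(h)
```

```text
[601.69941766 -12.37615209  77.        ] [598.26634637 -11.07465112  50.33193186]
[  0.38439543   3.66384351 -26.66635019]
[654.24467208  -6.05691885  42.        ]
```

```bash
python3 -m crank '0 3 15 0 0 0 0.5;0 3 36 0 0 0 0.5;0 3 36 0 0 0 0.5;0 3 36 0 0 0 1;0 3 36 0 0 0 1;0 3 36 0 0 0 1;0 3 36 0 0 0 1' 40
python3 - <<'E'
from h import *
s=env.sense(); print(s['position'],s['force'])
ax=np.array([653.5,-8.5]); 
Rm=R.from_rotvec(s['orientation']).as_matrix()
p0=s['position'][:2]; v=p0-ax; print('r',np.hypot(*v),np.degrees(np.arctan2(*v[::-1])))
for th in range(10,131,10):
    c,q=np.cos(np.radians(th)),np.sin(np.radians(th))
    d=ax+np.array([[c,-q],[q,c]])@v-p0
    print(th,(Rm.T@np.r_[d,0]).round(1))
E
```

```text
t: 8.65
position: [599.2, -11.6, 15.2]
orientation: [-2.673, -1.647, 0.003]
force: [-5.1, 1.0, 3.5]
grip_width: 13.0
[599.21122185 -11.62401328  15.22266195] [-5.06180628  0.97727186  3.46858984]
r 54.37858854206879 -176.70658275602017
10 [-7.8  5.4 -0. ]
20 [-14.5  12.1  -0. ]
30 [-19.9  19.9  -0. ]
40 [-23.9  28.5  -0.1]
50 [-26.3  37.7  -0.1]
60 [-27.2  47.1  -0.1]
70 [-26.3  56.5  -0.1]
80 [-23.9  65.7  -0.2]
90 [-19.9  74.3  -0.2]
100 [-14.4  82.1  -0.2]
110 [-7.7 88.8 -0.2]
120 [ 0.  94.2 -0.3]
130 [ 8.6 98.2 -0.3]
```

```bash
python3 -m crank '-8 5 0 0 0 0 1;-14 12 0 0 0 0 1;-20 20 0 0 0 0 1;-24 28 0 0 0 0 1;-26 38 0 0 0 0 1;-27 47 0 0 0 0 1' ; python3 -m crank '1 9 0 0 0 0 1;3 18 0 0 0 0 1;7 26 0 0 0 0 1;12 34 0 0 0 0 1;18 40 0 0 0 0 1;25 45 0 0 0 0 1;25 45 0 0 0 0 1'
```

```text
t: 9.25
position: [622.5, -58.2, 15.2]
orientation: [-2.669, -1.645, 0.023]
force: [-20.3, -1.0, 11.2]
grip_width: 12.9
t: 9.95
position: [673.0, -62.5, 15.2]
orientation: [2.676, 1.641, -0.036]
force: [-22.6, -12.6, 11.0]
grip_width: 11.6
```

```bash
python3 -m crank '0 0 0 0 0 0 0.4;0 0 0 0 0 0 0.4;0 0 -50 0 0 0 0.4;0 0 -100 0 0 0 0.4;-50 -50 -150 0 0 0 0.4;-100 -100 -150 0 0 0 0.4;-120 -150 -150 0 0 0 0.4;-120 -150 -150 0 0 0 0.4' ;python3 - <<'E'
from h import *
im,d,m=cap('top','t2.png'); crop(im,190,490,110,260,2.6,'c12.png')
s=env.sense(); print(s['position'],s['force'])
im,d,m=cap('wrist','w8.png');print(m['xyz'],m['attitude'])
E
```

```text
t: 10.75
position: [497.9, -95.0, 165.5]
orientation: [2.672, 1.646, 0.005]
force: [0.3, -1.2, 1.1]
grip_width: 51.1
[487.46206081 -93.71873593 164.01912996] [-6.80063826  1.59308613 -2.80710805]
[524.46832831 -25.30269361 334.5468585 ] [ 2.76659275 -0.65730673 -0.11141443]
```

View pics/c12.png

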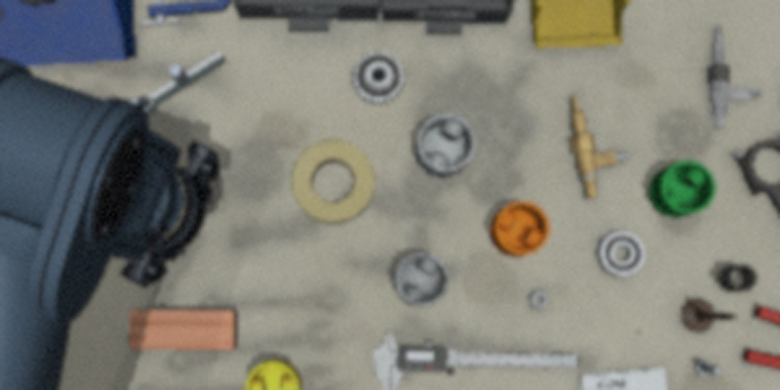

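View pics/w8.png

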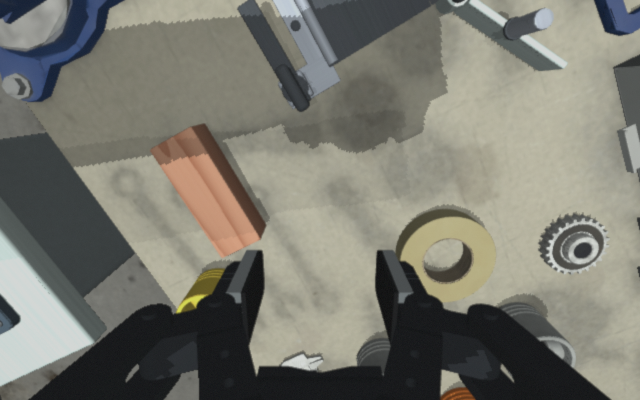

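```bash
python3 -m crank '-50 18 0 0 0 -0.14 0.5;-98 36 0 0 0 -0.28 0.5;-146 54 0 0 0 -0.4 0.5;-194 70 20 0 0 -0.466 0.5;-240 86 40 0 0 -0.466 0.5;-285 102 60 0 0 -0.466 0.5;-285 102 60 0 0 -0.466 0.5;-285 102 60 0 0 -0.466 0.5;-285 102 60 0 0 -0.466 0.5' ;python3 - <<'E'
from h import *
im,d,m=cap('wrist','w9.png');print(m['xyz'],m['attitude']); P=pts(m,d)
s=env.sense(); print(s['position'],s['orientation'])
im,d,m=cap('top','t3.png');
E
```

```text
t: 11.75
position: [461.5, -394.8, 103.9]
orientation: [2.222, 2.22, 0.002]
force: [-0.6, 1.1, -0.1]
grip_width: 42.8
[ 462.7616679  -318.25646565  274.75361609] [ 2.83975939e+00 -1.54725319e-03  1.59805515e-03]
[ 461.93526183 -394.33516728  104.56370803] [2.22019958e+00 2.22082818e+00 1.47313120e-03]
```

View pics/w9.png

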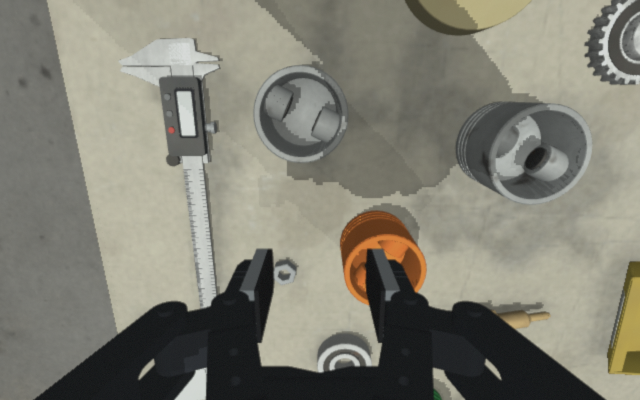

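View pics/t3.png

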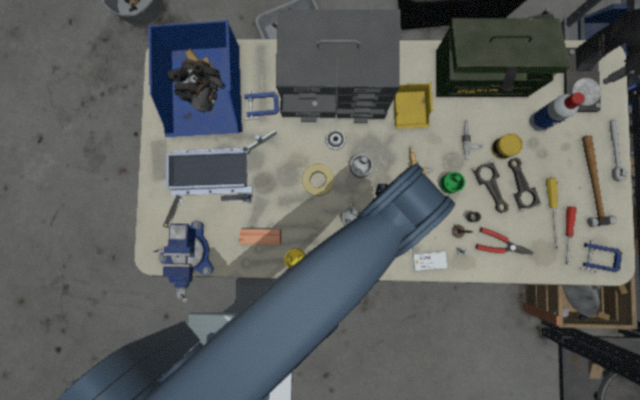

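Run:
```python
from h import *
m=viewer.camera_model('wrist'); 
for uv,z in [((300,113),53),((544,152),58),((391,270),53),((462,-20),24)]: print(onz(m,uv,z)[0].round(1))
im,d,_=cap('wrist');P=pts(m,d)
for z0,box in [(53,(240,360,55,170)),(58,(450,600,95,210)),(53,(330,430,205,310))]:
    u0,u1,v0,v1=box; q=P[v0:v1,u0:u1].reshape(-1,3); q=q[abs(q[:,2]-z0)<4]; 
    c,r=cv2.minEnclosingCircle(q[:,:2].astype(np.float32)); print(c,r,len(q))
```

```text
[ 451.2 -329.2   53. ]
[ 608.3 -353.2   58. ]
[ 516.3 -441.2   53. ]
[ 555.7 -247.3   24. ]
(451.12298583984375, -331.2449645996094) 30.42174530029297 2181
(605.540771484375, -356.5343933105469) 33.82143783569336 2568
(511.1617431640625, -442.8106384277344) 30.747068405151367 1245
```

```bash
python3 -m crank '2 -11 30 0 0 0 0.5;2 -11 70 0 0 0 0.5;2 -11 100 0 0 0 0.5;2 -11 118 0 0 0 0.5;2 -11 126 0 0 0 0.5;2 -11 126 0 0 0 0.5;2 -11 126 0 0 0 0.5' ;python3 - <<'E'
from h import *
im,d,m=cap('wrist','w10.png')
s=env.sense(); print(s['position'],s['orientation'],s['force'])
E
```

```text
t: 12.6
position: [450.9, -393.5, -20.7]
orientation: [2.22, 2.219, -0.0]
force: [0.6, -0.7, -0.5]
grip_width: 42.8
[ 451.14282627 -393.96873401  -20.27548202] [ 2.21915978e+00  2.21843662e+00 -1.36474149e-04] [0.19703043 0.37331841 0.628229  ]
```

View pics/w10.png

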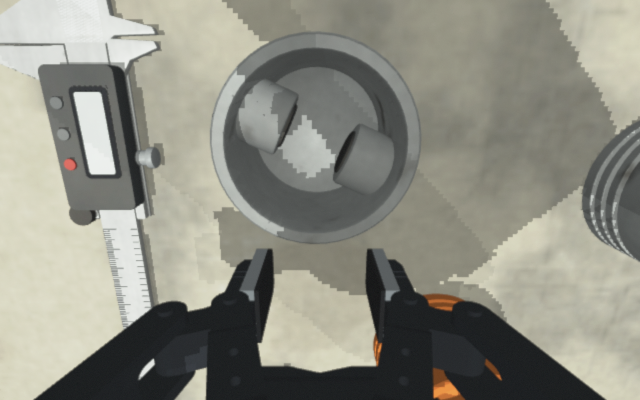

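```bash
python3 -m crank '12 0 0 0 0 0 0.5;20 0 0 0 0 0 0.5;26 0 0 0 0 0 0.5;32 0 0 0 0 0 0.5;38 0 0 0 0 0 0.5;46 0 0 0 0 0 0.5;54 0 0 0 0 0 0.5;62 0 0 0 0 0 0.5;70 0 0 0 0 0 0.5;80 0 0 0 0 0 0.5;86 0 0 0 0 0 0.5;88 0 0 0 0 0 0.5' ;python3 - <<'E'
from h import *
im,d,m=cap('wrist','w11.png')
s=env.sense(); print(s['position'],s['orientation'],s['force'])
E
```

```text
t: 13.85
position: [449.9, -304.4, -22.3]
orientation: [2.221, 2.221, -0.0]
force: [0.8, -2.3, 1.9]
grip_width: 42.8
[ 449.88763448 -304.30021622  -22.33104429] [2.22172500e+00 2.22113717e+00 3.44143697e-04] [-0.18442028 -1.38472967  0.78563221]
```

View pics/w11.png

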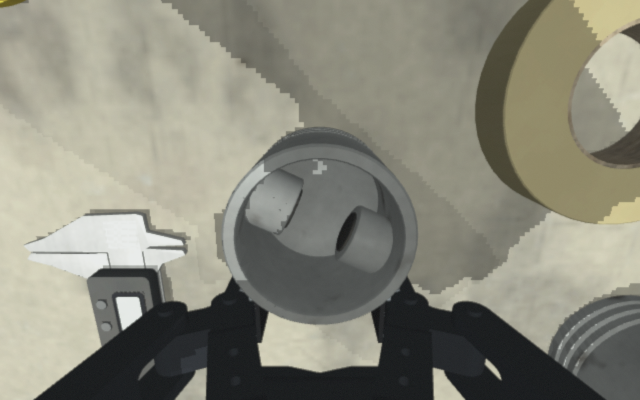

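```bash
cat > plan.py <<'E'
from h import *
def path(c,hd,segs,step=8.0,off=34.0):
    """segs: ('L',len) or ('A',R,dtheta deg). returns list of (c,h)"""
    out=[];c=np.array(c,float);h=np.radians(hd)
    for s in segs:
        if s[0]=='L':
            n=max(1,int(np.ceil(s[1]/10.)))
            for i in range(n):
                c=c+s[1]/n*np.array([np.cos(h),np.sin(h)]); out.append((c.copy(),h))
        else:
            Rr,dt=s[1],np.radians(s[2]); n=max(1,int(np.ceil(Rr*abs(dt)/step)))
            for i in range(n):
                sg=np.sign(dt); h2=h+dt/n
                c=c+sg*Rr*np.array([np.sin(h2)-np.sin(h),np.cos(h)-np.cos(h2)]); h=h2; out.append((c.copy(),h))
    return out
def rows(poses,pos,psi,off,zrep=None):
    """split in calls of 12; print rows relative to the previous call's end pose (assumed reached)"""
    k=0; p=np.array(pos[:2]);a=psi
    for i in range(0,len(poses),12):
        seg=poses[i:i+12]; txt=[]
        for c,h in seg:
            t=c-off*np.array([np.cos(h),np.sin(h)]); d=t-p
            x=d@[np.cos(a),np.sin(a)]; y=d@[np.sin(a),-np.cos(a)]
            w=-((h-a+np.pi)%(2*np.pi)-np.pi)
            txt.append(f"{x:.0f} {y:.0f} 0 0 0 {w:.2f} 0.5")
        print(';'.join(txt)); print('   end c',seg[-1][0].round(),'h',np.degrees(seg[-1][1]).round(1))
        p=t;a=h
def psi():
    s=env.sense(); M=R.from_rotvec(s['orientation']).as_matrix(); return np.arctan2(M[1,0],M[0,0]),s['position']
def rim(n='wrist',z=58,box=None):
    m=viewer.camera_model(n);im,d=viewer.capture(n);P=pts(m,d);q=P.reshape(-1,3)
    if box is not None:
        q=q[(q[:,0]>box[0])&(q[:,0]<box[1])&(q[:,1]>box[2])&(q[:,1]<box[3])]
    q=q[abs(q[:,2]-z)<4]; c,r=cv2.minEnclosingCircle(q[:,:2].astype(np.float32)); return np.array(c),r,len(q)
E
python3 - <<'E'
from plan import *
a,p=psi(); print(np.degrees(a),p)
m=viewer.camera_model('wrist'); im,d=viewer.capture('wrist')
P=pts(m,d); q=P[120:330,215:420].reshape(-1,3); q=q[(abs(q[:,2]-53)<4)]; c,r=cv2.minEnclosingCircle(q[:,:2].astype(np.float32)); print(c,r)
c=np.array(c); off=34
poses=path((450,p[1]+off),90,[('L',-200-(p[1]+off)),('A',60,-70),('L',73),('A',60,73.4)])
for q in poses[::3]: print(q[0].round(), np.hypot(*(q[0]-[567,-229])).round(),end=' ')
print(); rows(poses,p,a,off)
E
```

```text
89.98483928936444 [ 449.88763448 -304.30021622  -22.33104429]
(450.6918029785156, -277.4968566894531) 36.903053283691406
[ 450. -262.] 121.0 [ 450. -235.] 117.0 [ 450. -209.] 119.0 [ 452. -185.] 123.0 [ 461. -166.] 124.0 [ 476. -150.] 120.0 [ 498. -140.] 112.0 [ 524. -131.] 107.0 [ 550. -122.] 109.0 [ 572. -112.] 117.0 [588. -95.] 135.0 [596. -74.] 158.0 
9 0 0 0 0 -0.00 0.5;18 0 0 0 0 -0.00 0.5;26 0 0 0 0 -0.00 0.5;35 0 0 0 0 -0.00 0.5;44 0 0 0 0 -0.00 0.5;53 0 0 0 0 -0.00 0.5;62 0 0 0 0 -0.00 0.5;70 0 0 0 0 -0.00 0.5;78 -4 0 0 0 0.12 0.5;86 -6 0 0 0 0.24 0.5;94 -8 0 0 0 0.37 0.5;102 -9 0 0 0 0.49 0.5
   end c [ 457. -172.] h 62.0
8 -4 0 0 0 0.12 0.5;16 -6 0 0 0 0.24 0.5;24 -8 0 0 0 0.37 0.5;32 -9 0 0 0 0.49 0.5;41 -9 0 0 0 0.61 0.5;49 -7 0 0 0 0.73 0.5;56 -1 0 0 0 0.73 0.5;62 5 0 0 0 0.73 0.5;69 11 0 0 0 0.73 0.5;76 17 0 0 0 0.73 0.5;83 23 0 0 0 0.73 0.5;90 29 0 0 0 0.73 0.5
   end c [ 541. -125.] h 20.0
9 0 0 0 0 -0.00 0.5;18 0 0 0 0 -0.00 0.5;26 4 0 0 0 -0.13 0.5;35 7 0 0 0 -0.26 0.5;43 8 0 0 0 -0.38 0.5;52 9 0 0 0 -0.51 0.5;61 8 0 0 0 -0.64 0.5;70 7 0 0 0 -0.77 0.5;78 4 0 0 0 -0.90 0.5;86 0 0 0 0 -1.02 0.5;93 -5 0 0 0 -1.15 0.5;100 -10 0 0 0 -1.28 0.5
   end c [597. -59.] h 93.4
```

```bash
python3 -m crank '9 0 0 0 0 0 0.5;18 0 0 0 0 0 0.5;26 0 0 0 0 0 0.5;35 0 0 0 0 0 0.5;44 0 0 0 0 0 0.5;53 0 0 0 0 0 0.5;62 0 0 0 0 0 0.5;70 0 0 0 0 0 0.5;78 -4 0 0 0 0.12 0.5;86 -6 0 0 0 0.24 0.5;94 -8 0 0 0 0.37 0.5;102 -9 0 0 0 0.49 0.5' ;python3 - <<'E'
from plan import *
im,d,m=cap('wrist','w12.png'); a,p=psi(); print(np.degrees(a),p,env.sense()['force'])
E
```

```text
t: 15.15
position: [440.1, -202.2, -22.6]
orientation: [-2.698, -1.608, 0.001]
force: [-0.9, -1.9, 1.3]
grip_width: 42.8
61.46232047205979 [ 439.99008384 -200.69336119  -22.86212589] [-0.66597623 -0.06603044  1.67946099]
```

View pics/w12.png

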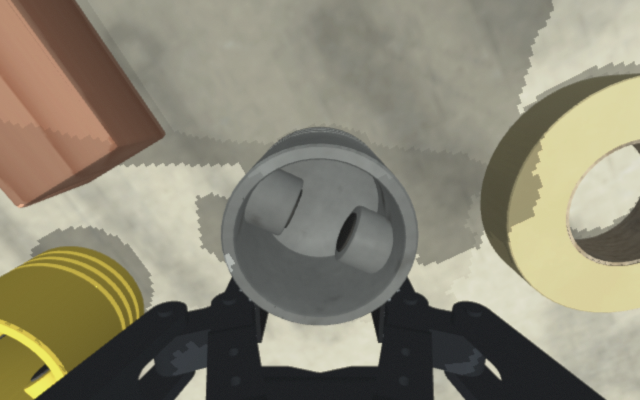

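Piston stays seated in the cradle (rim at (319,235)), tape and block both clear. Continue.

```bash
python3 -m crank '8 -4 0 0 0 0.12 0.5;16 -6 0 0 0 0.24 0.5;24 -8 0 0 0 0.37 0.5;32 -9 0 0 0 0.49 0.5;41 -9 0 0 0 0.61 0.5;49 -7 0 0 0 0.73 0.5;56 -1 0 0 0 0.73 0.5;62 5 0 0 0 0.73 0.5;69 11 0 0 0 0.73 0.5;76 17 0 0 0 0.73 0.5;83 23 0 0 0 0.73 0.5;90 29 0 0 0 0.73 0.5'
python3 - <<'E'
from plan import *
im,d,m=cap('wrist','w13.png'); a,p=psi(); print(np.degrees(a),p,env.sense()['force'])
E
```

```text
t: 16.4
position: [509.6, -136.9, -22.8]
orientation: [-3.093, -0.547, 0.0]
force: [-0.3, 0.1, -1.4]
grip_width: 42.8
20.10561220809045 [ 511.27250768 -136.62950361  -22.41128414] [ 1.4501194  -0.35973478  0.11424367]
```

View pics/w13.png

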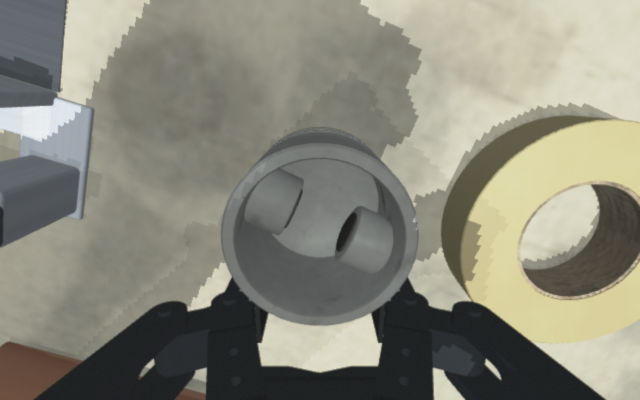

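```bash
python3 -m crank '9 0 0 0 0 0 0.5;18 0 0 0 0 0 0.5;26 4 0 0 0 -0.13 0.5;35 7 0 0 0 -0.26 0.5;43 8 0 0 0 -0.38 0.5;52 9 0 0 0 -0.51 0.5;61 8 0 0 0 -0.64 0.5;70 7 0 0 0 -0.77 0.5;78 4 0 0 0 -0.9 0.5;86 0 0 0 0 -1.02 0.5;93 -5 0 0 0 -1.15 0.5;100 -10 0 0 0 -1.28 0.5'
python3 - <<'E'
from plan import *
im,d,m=cap('wrist','w14.png'); a,p=psi(); print(np.degrees(a),p,env.sense()['force'])
z=np.load('pen.npz'); print('tcp in pen',z['R'].T@(p[:2]-z['t']))
E
```

```text
t: 17.65
position: [601.0, -93.6, -22.3]
orientation: [2.148, 2.29, 0.002]
force: [0.1, -1.3, -1.2]
grip_width: 42.5
93.94086997974227 [601.6562644  -92.26376536 -22.17607747] [ 0.58887893 -0.39322877  0.56893136]
tcp in pen [   1.49155505 -199.52165227]
```

View pics/w14.png

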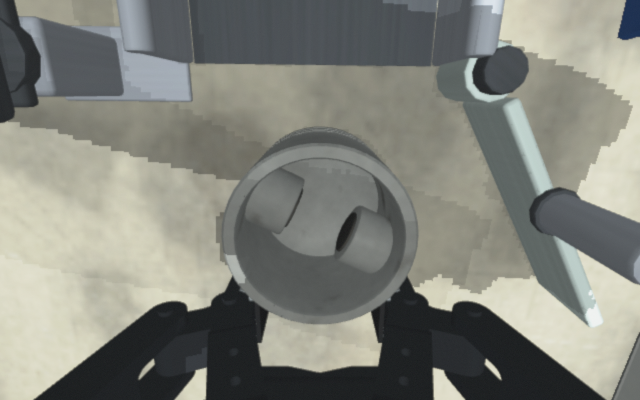

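```bash
python3 -m crank '9 1 0 0 0 0 0.5;18 1 0 0 0 0 0.5;27 1 0 0 0 0 0.5;36 1 0 0 0 0 0.5;45 1 0 0 0 0 0.5;54 1 0 0 0 0 0.5;63 1 0 0 0 0 0.5;72 1 0 0 0 0 0.5;80 1 0 0 0 0 0.5;88 1 0 0 0 0 0.5;96 1 0 0 0 0 0.5;96 1 0 0 0 0 0.5'
python3 - <<'E'
from plan import *
im,d,m=cap('wrist','w15.png'); a,p=psi(); print(np.degrees(a),p,env.sense()['force'])
z=np.load('pen.npz'); print('tcp in pen',z['R'].T@(p[:2]-z['t']))
E
```

```text
t: 18.9
position: [594.7, 4.0, -22.6]
orientation: [-2.152, -2.287, -0.002]
force: [-0.7, 0.0, -0.6]
grip_width: 42.7
93.45126496543195 [594.3421318    3.63623517 -22.83210853] [ 0.69296536 -0.44434615 -0.46302369]
tcp in pen [  -0.18281387 -103.35771347]
```

View pics/w15.png

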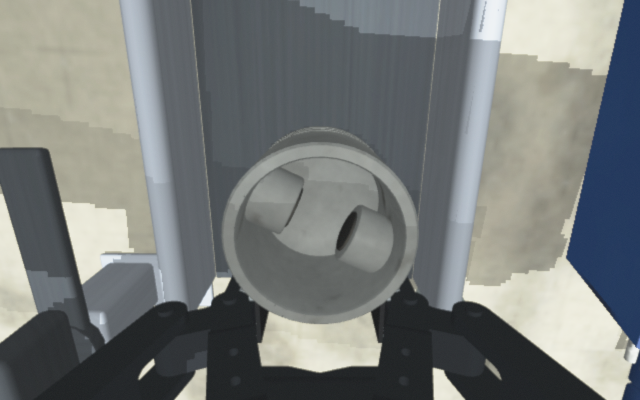

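```bash
python3 -m crank '-30 0 0 0 0 0 0.5;-70 0 0 0 0 0 0.5;-90 0 -40 0 0 0 0.5;-110 0 -90 0 0 -0.14 0.5;-150 0 -135 0 0 -0.28 0.5;-195 -1 -155 0 0 -0.42 0.5;-240 -2 -155 0 0 -0.56 0.5;-280 -3 -155 0 0 -0.7 0.5;-319 -3 -155 0 0 -0.84 0.5;-319 -3 -155 0 0 -0.98 0.5;-319 -3 -155 0 0 -1.12 0.5;-319 -3 -155 0 0 -1.26 0.5';python3 -m crank '0 0 0 0 0 -0.14 0.5;0 0 0 0 0 -0.28 0.5;0 0 0 0 0 -0.42 0.5;0 0 0 0 0 -0.56 0.5;0 0 0 0 0 -0.7 0.5;0 0 0 0 0 -0.86 0.5;0 0 0 0 0 -0.86 0.5'
python3 - <<'E'
from plan import *
im,d,m=cap('wrist','w16.png'); a,p=psi(); print(np.degrees(a),p,env.sense()['force'],env.sense()['qpos'])
print(rim('wrist',58,(540,680,-430,-300)))
im,d,m=cap('top','t4.png')
E
```

```text
t: 20.15
position: [610.0, -316.4, 131.2]
orientation: [-0.387, -3.116, -0.004]
force: [1.1, 0.8, 0.3]
grip_width: 42.4
t: 20.85
position: [610.2, -315.8, 131.5]
orientation: [0.941, -2.997, -0.004]
force: [0.2, 0.5, 0.3]
grip_width: 43.1
-145.2666703371981 [ 610.29831514 -315.88731574  131.65481772] [-0.97462491 -1.00625592 -0.15793077] [-5.75579714e-01  4.84070214e-01  4.81424209e-01  1.56980524e+00
  8.95361476e-04 -1.18179161e+00]
(array([ 605.34002686, -356.72961426]), 33.21470642089844, 1750)
```

View pics/w16.png

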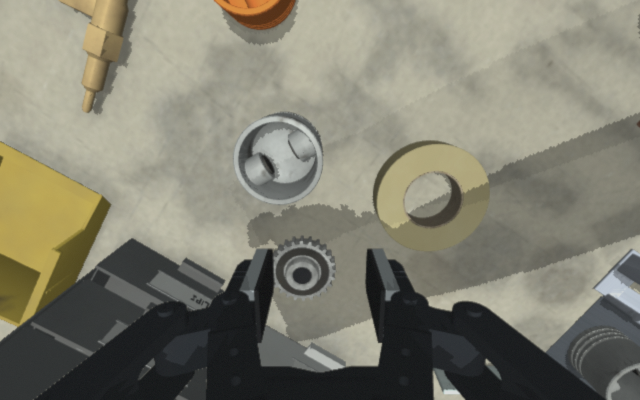

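View pics/t4.png

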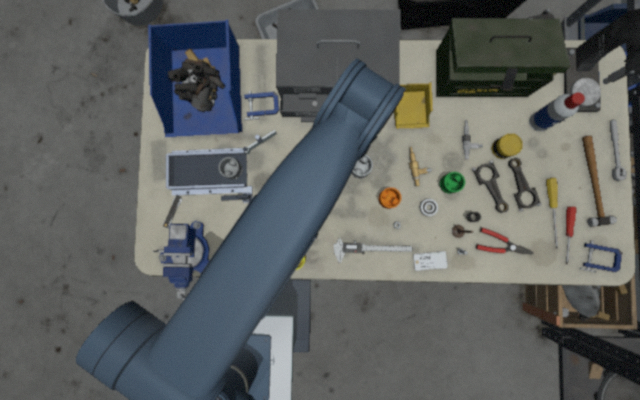

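```bash
python3 -m crank '-17 -30 0 0 0 0 0.5;-17 -30 40 0 0 0 0.5;-17 -30 60 0 0 0 0.5;-17 -30 60 0 0 0 0.5'
python3 - <<'E'
from plan import *
a,p=psi(); s=env.sense(); print(np.degrees(a),p,s['force'],s['qpos'])
A=np.array([605.3,-356.7])-p[:2]; print(A@[np.cos(a),np.sin(a)],A@[np.sin(a),-np.cos(a)])
E
```

```text
t: 21.4
position: [638.9, -329.4, 66.5]
orientation: [0.936, -2.992, -0.012]
force: [-0.7, 0.2, -0.9]
grip_width: 42.4
-145.24757481365353 [ 638.928401   -329.42807512   66.45109198] [-0.69400074  0.19230222 -0.89577406] [-5.69398006e-01  5.91238358e-01  5.01481829e-01  1.49109868e+00
  3.18809286e-04 -1.17592704e+00]
43.17571869081453 -3.2379863495755634
```

```bash
python3 -m crank '-1 -3 35 0 0 0 0.5;-1 -3 65 0 0 0 0.5;-1 -3 82 0 0 0 0.5;-1 -3 88 0 0 0 0.5;-1 -3 88 0 0 0 0.5'
python3 - <<'E'
from plan import *
a,p=psi(); s=env.sense(); print(np.degrees(a),p,s['force'],s['qpos'])
A=np.array([605.3,-356.7])-p[:2]; print(A@[np.cos(a),np.sin(a)],A@[np.sin(a),-np.cos(a)])
im,d,m=cap('wrist','w17.png'); 
off=36; h=np.degrees(a)%360
c=p[:2]+off*np.array([np.cos(a),np.sin(a)])
poses=path(c,h,[('L',10),('A',60,172-h),('L',60),('A',60,-82)])
for q in poses[::3]: print(q[0].round(),end=' ')
print(); rows(poses,p,a,off)
E
```

```text
t: 21.9
position: [644.0, -333.0, -15.2]
orientation: [0.94, -2.998, -0.001]
force: [0.2, -0.3, 0.3]
grip_width: 42.5
-145.1911777333914 [ 643.97351135 -333.02928616  -15.20405129] [ 0.17666776 -0.31598597  0.28246946] [-5.69733758e-01  6.24660783e-01  3.86576203e-01  1.33316839e+00
  1.13088155e-04 -1.17726232e+00]
45.265514646897664 2.6412795978326242
[ 606. -359.] [ 586. -368.] [ 564. -369.] [ 534. -365.] [ 504. -361.] [ 482. -353.] [ 465. -338.] [ 455. -317.] 
10 -0 0 0 0 -0.00 0.5;18 -4 0 0 0 0.12 0.5;26 -7 0 0 0 0.25 0.5;34 -9 0 0 0 0.37 0.5;43 -10 0 0 0 0.50 0.5;52 -10 0 0 0 0.62 0.5;60 -8 0 0 0 0.75 0.5;68 -2 0 0 0 0.75 0.5;75 5 0 0 0 0.75 0.5;82 12 0 0 0 0.75 0.5;90 19 0 0 0 0.75 0.5;97 25 0 0 0 0.75 0.5
   end c [ 514. -362.] h 172.0
10 0 0 0 0 -0.00 0.5;18 -4 0 0 0 0.13 0.5;27 -7 0 0 0 0.26 0.5;36 -9 0 0 0 0.39 0.5;45 -10 0 0 0 0.52 0.5;54 -10 0 0 0 0.65 0.5;63 -8 0 0 0 0.78 0.5;71 -5 0 0 0 0.91 0.5;80 -1 0 0 0 1.04 0.5;87 3 0 0 0 1.17 0.5;94 9 0 0 0 1.30 0.5;100 16 0 0 0 1.43 0.5
   end c [ 453. -302.] h 90.0
```

View pics/w17.png

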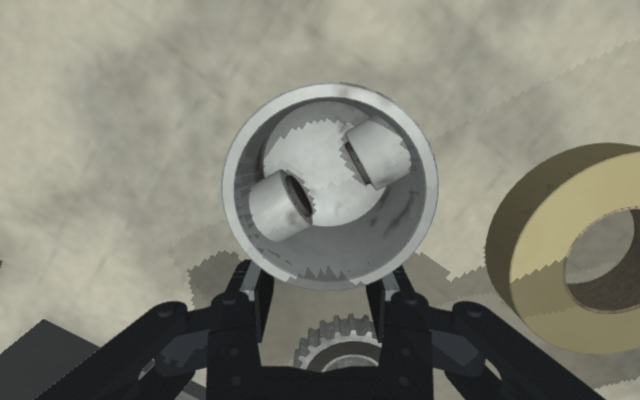

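```bash
python3 -m crank '8 1 0 0 0 0 0.5;16 -3 2 0 0 0.12 0.5;24 -6 4 0 0 0.25 0.5;33 -8 6 0 0 0.37 0.5;43 -10 6 0 0 0.5 0.5;52 -10 6 0 0 0.62 0.5;60 -8 6 0 0 0.75 0.5;68 -2 6 0 0 0.75 0.5;75 5 6 0 0 0.75 0.5;82 12 6 0 0 0.75 0.5;90 19 6 0 0 0.75 0.5;97 25 6 0 0 0.75 0.5'
python3 - <<'E'
from plan import *
a,p=psi(); s=env.sense(); print(np.degrees(a),p,s['force'])
im,d,m=cap('wrist','w18.png');
E
```

```text
t: 23.15
position: [553.7, -370.7, -16.7]
orientation: [0.222, 3.124, -0.007]
force: [5.3, 0.0, 4.8]
grip_width: 42.9
171.87503290391032 [ 553.72762463 -370.65318261  -16.7374528 ] [5.27866808 0.02106123 4.83090057]
```

View pics/w18.png

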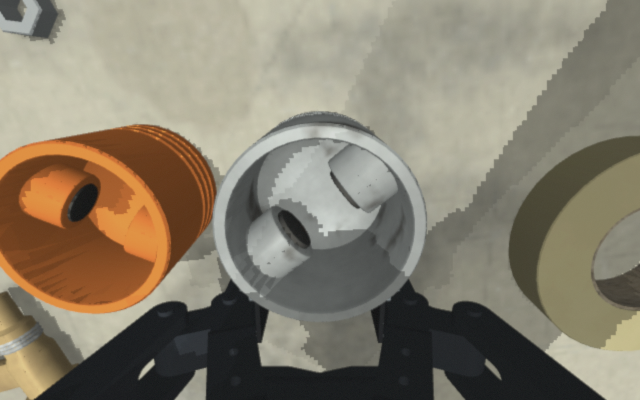

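```bash
python3 -m crank '10 0 0 0 0 0 0.5;18 -4 0 0 0 0.13 0.5;27 -7 0 0 0 0.26 0.5;36 -9 0 0 0 0.39 0.5;45 -10 0 0 0 0.52 0.5;54 -10 0 0 0 0.65 0.5;63 -8 0 0 0 0.78 0.5;71 -5 0 0 0 0.91 0.5;80 -1 0 0 0 1.04 0.5;87 3 0 0 0 1.17 0.5;94 9 0 0 0 1.3 0.5;100 16 0 0 0 1.43 0.5'
python3 - <<'E'
from plan import *
a,p=psi(); s=env.sense(); print(np.degrees(a),p,s['force'])
im,d,m=cap('wrist','w19.png'); 
off=36; h=np.degrees(a)%360
c=p[:2]+off*np.array([np.cos(a),np.sin(a)]); print(c)
poses=path((450,c[1]),90,[('L',-200-c[1]),('A',60,-70),('L',73),('A',60,73.4)])
rows(poses,p,a,off)
E
```

```text
t: 24.4
position: [453.7, -341.4, -19.1]
orientation: [2.226, 2.209, -0.006]
force: [0.1, -4.3, 3.7]
grip_width: 42.8
89.54175348291072 [ 453.67398174 -341.43943337  -19.14328261] [ 0.08238172 -4.26668663  3.6881021 ]
[ 453.96190345 -305.44058476]
10 -4 0 0 0 -0.01 0.5;19 -4 0 0 0 -0.01 0.5;29 -4 0 0 0 -0.01 0.5;38 -4 0 0 0 -0.01 0.5;48 -4 0 0 0 -0.01 0.5;57 -4 0 0 0 -0.01 0.5;67 -4 0 0 0 -0.01 0.5;77 -4 0 0 0 -0.01 0.5;86 -4 0 0 0 -0.01 0.5;96 -4 0 0 0 -0.01 0.5;105 -5 0 0 0 -0.01 0.5;113 -9 0 0 0 0.11 0.5
   end c [ 450. -193.] h 83.0
8 -4 0 0 0 0.12 0.5;16 -7 0 0 0 0.24 0.5;24 -9 0 0 0 0.37 0.5;32 -10 0 0 0 0.49 0.5;41 -10 0 0 0 0.61 0.5;49 -9 0 0 0 0.73 0.5;58 -7 0 0 0 0.86 0.5;66 -3 0 0 0 0.98 0.5;73 1 0 0 0 1.10 0.5;77 9 0 0 0 1.10 0.5;81 17 0 0 0 1.10 0.5;86 25 0 0 0 1.10 0.5
   end c [ 515. -134.] h 20.0
9 -0 0 0 0 -0.00 0.5;18 -0 0 0 0 -0.00 0.5;27 -0 0 0 0 -0.00 0.5;37 0 0 0 0 -0.00 0.5;46 0 0 0 0 -0.00 0.5;54 4 0 0 0 -0.13 0.5;62 7 0 0 0 -0.26 0.5;71 9 0 0 0 -0.38 0.5;80 10 0 0 0 -0.51 0.5;89 10 0 0 0 -0.64 0.5;97 8 0 0 0 -0.77 0.5;106 6 0 0 0 -0.90 0.5
   end c [594. -81.] h 71.4
8 4 0 0 0 -0.13 0.5;16 7 0 0 0 -0.26 0.5;25 9 0 0 0 -0.38 0.5
   end c [597. -59.] h 93.4
```

View pics/w19.png

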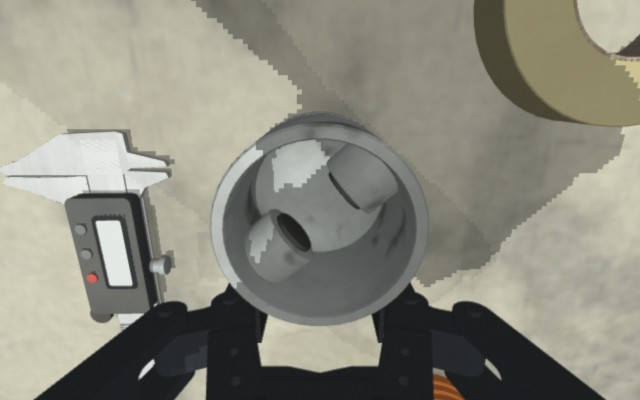

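```bash
python3 -m crank '10 -1 0 0 0 0 0.5;19 -2 0 0 0 0 0.5;29 -3 0 0 0 0 0.5;38 -3 0 0 0 0 0.5;48 -3 0 0 0 0 0.5;57 -3 0 0 0 0 0.5;67 -3 0 0 0 0 0.5;77 -3 0 0 0 0 0.5;86 -3 0 0 0 0 0.5;96 -3 0 0 0 0 0.5;105 -4 0 0 0 0 0.5;113 -8 0 0 0 0.12 0.5'; python3 -m crank '8 -4 0 0 0 0.12 0.5;16 -7 0 0 0 0.24 0.5;24 -9 0 0 0 0.37 0.5;32 -10 0 0 0 0.49 0.5;41 -10 0 0 0 0.61 0.5;49 -9 0 0 0 0.73 0.5'
python3 - <<'E'
from plan import *
a,p=psi(); s=env.sense(); print(np.degrees(a),p,s['force'])
im,d,m=cap('wrist','w20.png');
E
```

```text
t: 25.65
position: [445.9, -225.0, -20.9]
orientation: [2.352, 2.081, -0.001]
force: [0.5, -4.1, 3.8]
grip_width: 42.9
t: 26.25
position: [439.6, -173.2, -22.8]
orientation: [-2.938, -1.1, 0.007]
force: [-3.3, -1.8, 1.9]
grip_width: 42.4
41.047691603943925 [ 439.59872828 -173.24141713  -22.83063877] [-3.29073486 -1.75585952  1.86959396]
```

View pics/w20.png

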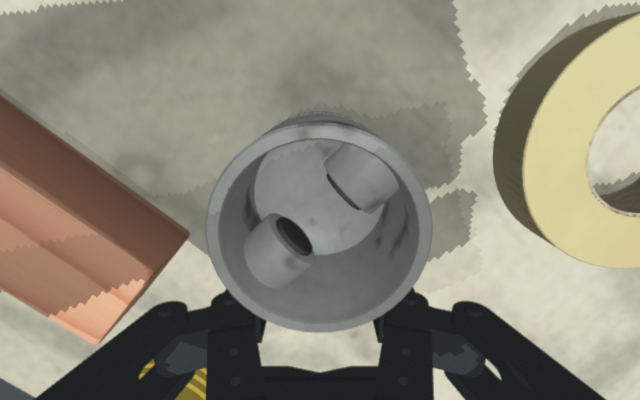

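Run:
```python
from plan import *
a,p=psi(); off=36; h=np.degrees(a)
c=p[:2]+off*np.array([np.cos(a),np.sin(a)]); print(c)
best=None
Rr=60;h2=20
d1=-Rr*np.array([np.sin(np.radians(h2))-np.sin(a),np.cos(a)-np.cos(np.radians(h2))])
d2=Rr*np.array([np.sin(np.radians(93.4))-np.sin(np.radians(h2)),np.cos(np.radians(h2))-np.cos(np.radians(93.4))])
# choose straight L so that the end lies on the lane line
z=np.load('pen.npz'); u=np.array([np.cos(np.radians(h2)),np.sin(np.radians(h2))])
f=lambda L:(z['R'].T@(c+d1+d2+L*u-z['t']))
L=-f(0)[0]/(f(1)[0]-f(0)[0]); print(L,f(L))
poses=path(c,h,[('A',Rr,h2-h),('L',L),('A',Rr,93.4-h2),('L',25)])
for q in poses[::2]: print(q[0].round(),np.hypot(*(q[0]-[567,-229])).round(),end=' ')
print(); rows(poses,p,a,off)
```

```text
[ 467.27173973 -148.44604931]
76.96017395463834 [ 3.36690121e-12 -1.58237662e+02]
[ 473. -144.] 127.0 [ 486. -137.] 122.0 [ 504. -131.] 117.0 [ 522. -124.] 114.0 [ 540. -118.] 114.0 [ 558. -111.] 118.0 [ 572. -104.] 125.0 [583. -94.] 136.0 [592. -81.] 150.0 [597. -66.] 165.0 [598. -51.] 180.0 [597. -35.] 197.0 
8 -4 0 0 0 0.12 0.5;16 -7 0 0 0 0.24 0.5;24 -9 0 0 0 0.37 0.5;33 -5 0 0 0 0.37 0.5;42 -2 0 0 0 0.37 0.5;51 1 0 0 0 0.37 0.5;60 5 0 0 0 0.37 0.5;69 8 0 0 0 0.37 0.5;78 12 0 0 0 0.37 0.5;87 15 0 0 0 0.37 0.5;96 19 0 0 0 0.37 0.5;102 25 0 0 0 0.24 0.5
   end c [ 565. -108.] h 27.3
8 4 0 0 0 -0.13 0.5;16 7 0 0 0 -0.26 0.5;25 9 0 0 0 -0.38 0.5;34 10 0 0 0 -0.51 0.5;43 10 0 0 0 -0.64 0.5;52 8 0 0 0 -0.77 0.5;60 6 0 0 0 -0.90 0.5;69 2 0 0 0 -1.02 0.5;76 -3 0 0 0 -1.15 0.5;80 -10 0 0 0 -1.15 0.5;83 -18 0 0 0 -1.15 0.5;86 -26 0 0 0 -1.15 0.5
   end c [596. -26.] h 93.4
```

```bash
python3 -m crank '8 -4 0 0 0 0.12 0.5;16 -7 0 0 0 0.24 0.5;24 -9 0 0 0 0.37 0.5;33 -5 0 0 0 0.37 0.5;42 -2 0 0 0 0.37 0.5;51 1 0 0 0 0.37 0.5;60 5 0 0 0 0.37 0.5;69 8 0 0 0 0.37 0.5;78 12 0 0 0 0.37 0.5;87 15 0 0 0 0.37 0.5;96 19 0 0 0 0.37 0.5;102 25 0 0 0 0.24 0.5'; python3 -m crank '8 4 0 0 0 -0.13 0.5;16 7 0 0 0 -0.26 0.5;25 9 0 0 0 -0.38 0.5;34 10 0 0 0 -0.51 0.5;43 10 0 0 0 -0.64 0.5;52 8 0 0 0 -0.77 0.5;60 6 0 0 0 -0.9 0.5;69 2 0 0 0 -1.02 0.5;76 -3 0 0 0 -1.15 0.5'
python3 - <<'E'
from plan import *
a,p=psi(); s=env.sense(); print(np.degrees(a),p,s['force'])
im,d,m=cap('wrist','w21.png'); z=np.load('pen.npz'); print('tcp in pen',z['R'].T@(p[:2]-z['t']))
E
```

```text
t: 27.5
position: [537.0, -126.9, -21.2]
orientation: [3.049, 0.752, 0.001]
force: [-1.6, -1.6, 0.7]
grip_width: 42.7
t: 28.4
position: [604.7, -89.6, -20.6]
orientation: [2.147, 2.288, 0.003]
force: [1.4, -1.4, -0.6]
grip_width: 42.4
93.65871367240484 [604.69168451 -89.56111109 -20.57967033] [ 1.36772945 -1.35561007 -0.64346705]
tcp in pen [   4.68032982 -197.00176519]
```

View pics/w21.png

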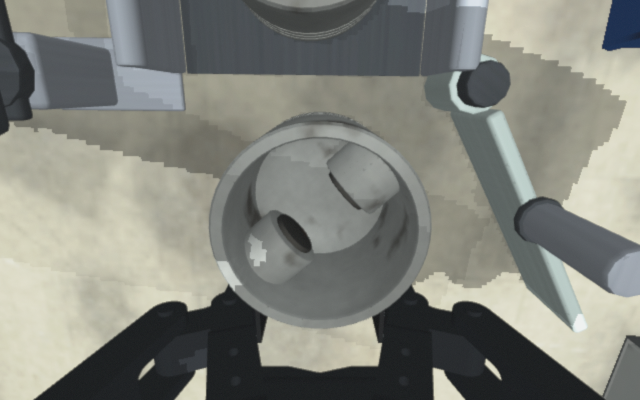

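```bash
python3 -m crank '8 -1 0 0 0 0 0.5;16 -2 0 0 0 0 0.5;24 -4 0 0 0 0 0.5;32 -4 0 0 0 0 0.5;40 -4 0 0 0 0 0.5;48 -4 0 0 0 0 0.5;56 -4 0 0 0 0 0.5;64 -4 0 0 0 0 0.5;72 -4 0 0 0 0 0.5;80 -4 0 0 0 0 0.5;86 -4 0 0 0 0 0.5;91 -4 0 0 0 0 0.5'
python3 - <<'E'
from plan import *
a,p=psi(); s=env.sense(); print(np.degrees(a),p,s['force'])
im,d,m=cap('wrist','w22.png'); z=np.load('pen.npz'); print('tcp in pen',z['R'].T@(p[:2]-z['t']))
E
```

```text
t: 29.65
position: [592.5, 0.7, -20.7]
orientation: [2.155, 2.283, -0.002]
force: [-0.3, -5.9, 3.3]
grip_width: 42.3
93.31804588394192 [592.5301128    0.66160019 -20.72456214] [-0.32364145 -5.90550656  3.26653414]
tcp in pen [  -2.16625457 -106.2208986 ]
```

View pics/w22.png

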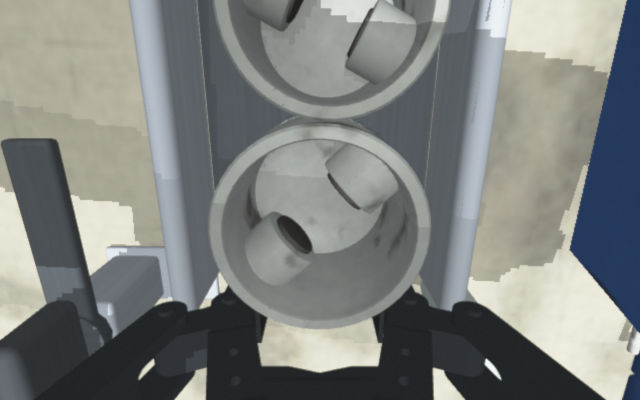

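```bash
python3 -m crank '-20 0 0 0 0 0 0.5;-50 0 0 0 0 0 0.5;-85 0 0 0 0 0 0.5;-100 0 -40 0 0 0 0.5;-100 0 -90 0 0 0 0.5;-100 0 -140 0 0 0 0.5;-100 0 -150 0 0 0 0.5;-100 0 -150 0 0 0 0.5'
python3 - <<'E'
from plan import *
a,p=psi(); s=env.sense(); print(np.degrees(a),p,s['force'])
im,d,m=cap('wrist','w23.png')
z=np.load('pen.npz')
P=pts(m,d).reshape(-1,3)
for zz,b in [(58,(540,660,-60,60)),(53,(540,660,40,130))]:
    q=P[(abs(P[:,2]-zz)<4)&(P[:,0]>b[0])&(P[:,0]<b[1])&(P[:,1]>b[2])&(P[:,1]<b[3])]; c,r=cv2.minEnclosingCircle(q[:,:2].astype(np.float32)); print(c,r,z['R'].T@(np.array(c)-z['t']))
im,d,m=cap('top','t5.png')
E
```

```text
t: 30.5
position: [600.1, -97.6, 131.7]
orientation: [2.152, 2.284, 0.006]
force: [-1.0, -0.5, -0.5]
grip_width: 43.0
93.39949214513375 [600.07477898 -97.62911501 131.7080086 ] [-1.046352   -0.52564956 -0.46956357]
(591.8577880859375, 35.64924240112305) 32.813018798828125 [ -0.78443746 -71.25408992]
(0.0, 0.0) 0.0 [-593.71425764  -72.11324036]
```

View pics/w23.png

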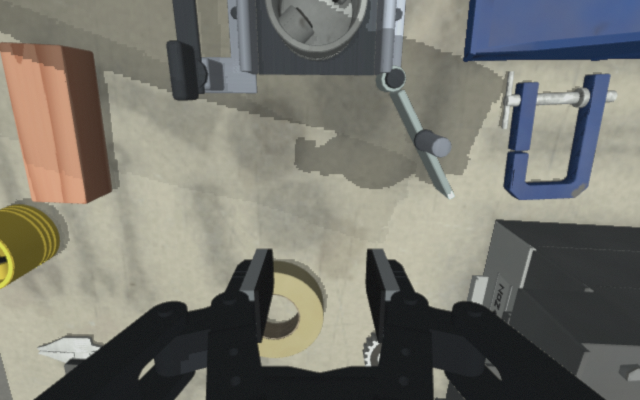

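View pics/t5.png

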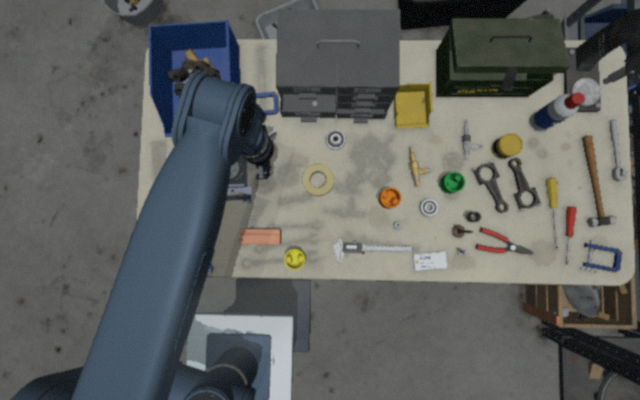

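Run:
```python
from plan import *
m=viewer.camera_model('wrist'); a,p=psi()
w=onz(m,(441,147),77)[0]; print(w); h=onz(m,(395,76),42)[0]; print(h, np.hypot(*(w-h)[:2]))
d=w-p; print(totool([d[0],d[1],0]))
```

```text
[674.90994857 -48.83896563  77.        ]
[646.83838013  -5.35543006  42.        ] 51.757422851057335
[43.69426204 80.25127717 -0.10329413]
```

```bash
python3 -m crank '20 38 0 0 0 0.14 0.5;39 77 0 0 0 0.28 0.5;39 77 20 0 0 0.42 0.5;39 77 60 0 0 0.53 0.5;39 77 80 0 0 0.53 0.5;39 77 80 0 0 0.53 0.5;39 77 80 0 0 0.53 0.5'
python3 - <<'E'
from h import *
im,d,m=cap('wrist','w24.png');  s=env.sense(); print(s['position'],s['orientation'],s['force'])
crop(im,180,460,60,350,2,'c13.png')
E
```

```text
t: 31.3
position: [670.7, -54.2, 45.6]
orientation: [-2.675, -1.64, 0.006]
force: [0.5, -0.3, 1.4]
grip_width: 42.5
[672.3813592  -54.5827787   47.96941083] [-2.67719788e+00 -1.64152278e+00  1.35583059e-03] [0.36773539 0.06290404 0.59173838]
```

View pics/c13.png

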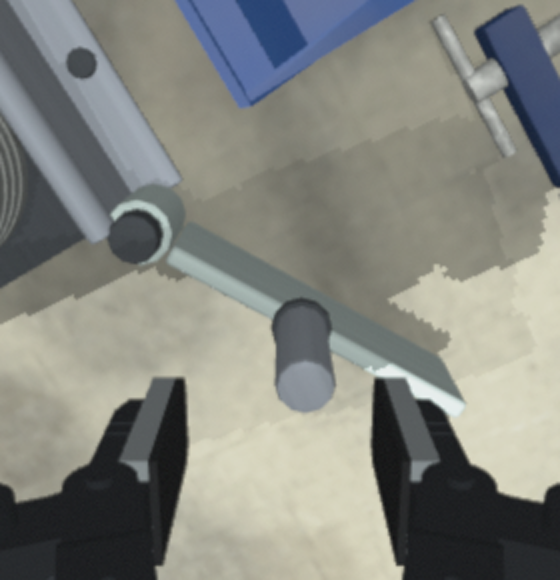

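Run:
```python
from plan import *
m=viewer.camera_model('wrist'); a,p=psi()
w=onz(m,(180+305/2,60+386/2),77)[0]; print(w); h=onz(m,(180+134/2,60+240/2),42)[0]; print(h, np.hypot(*(w-h)[:2]))
d=w-p; print(p,totool([d[0],d[1],0]))
```

```text
[681.98852435 -51.30071533  77.        ]
[653.7126658   -7.96764555  42.        ] 51.742430482197776
[672.3813592  -54.5827787   47.96941083] [ 7.28231503  7.07370648 -0.01124987]
```

```bash
python3 -m crank '5 7 15 0 0 0 0.5;7 7 34 0 0 0 0.5;7 7 34 0 0 0 0.5;7 7 34 0 0 0 1;7 7 34 0 0 0 1;7 7 34 0 0 0 1;7 7 34 0 0 0 1' 40
python3 - <<'E'
from h import *
s=env.sense(); print(s['position'],s['force'])
ax=np.array([653.5,-8.3]); 
Rm=R.from_rotvec(s['orientation']).as_matrix()
p0=np.array([682,-51.3]); v=p0-ax
for th in range(-10,-141,-10):
    t=np.radians(th); d=np.array([[np.cos(t),-np.sin(t)],[np.sin(t),np.cos(t)]])@v-v
    print(th,(Rm.T@np.r_[d,0]).round(1))
E
```

```text
t: 32.05
position: [679.4, -50.2, 15.6]
orientation: [-2.673, -1.64, 0.005]
force: [-8.1, 3.5, 3.1]
grip_width: 12.6
[679.38105409 -50.15319845  15.60691217] [-8.06774446  3.50482325  3.05999258]
-10 [-7.4 -5.1  0. ]
-20 [-13.8 -11.4   0.1]
-30 [-19.  -18.7   0.1]
-40 [-22.9 -26.8   0.2]
-50 [-25.3 -35.5   0.2]
-60 [-26.2 -44.5   0.3]
-70 [-25.5 -53.4   0.3]
-80 [-23.2 -62.1   0.4]
-90 [-19.5 -70.3   0.4]
-100 [-14.4 -77.7   0.5]
-110 [ -8.1 -84.1   0.5]
-120 [ -0.7 -89.3   0.6]
-130 [  7.4 -93.2   0.6]
-140 [ 16.  -95.6   0.6]
```

```bash
python3 -m crank '-7 -5 0 0 0 0 1;-14 -11 0 0 0 0 1;-19 -19 0 0 0 0 1;-23 -27 0 0 0 0 1;-25 -36 0 0 0 0 1;-26 -45 0 0 0 0 1'; python3 -m crank '1 -9 0 0 0 0 1;3 -18 0 0 0 0 1;7 -26 0 0 0 0 1;12 -33 0 0 0 0 1;18 -39 0 0 0 0 1;25 -44 0 0 0 0 1;25 -44 0 0 0 0 1'
python3 - <<'E'
from plan import *
im,d,m=cap('wrist','w25.png'); a,p=psi()
z=np.load('pen.npz'); print('tcp in pen',z['R'].T@(p[:2]-z['t']))
E
```

```text
t: 32.65
position: [636.1, -62.6, 15.7]
orientation: [2.667, 1.625, 0.003]
force: [10.1, -17.9, -10.2]
grip_width: 13.3
t: 33.35
position: [599.1, -18.6, 15.5]
orientation: [2.676, 1.632, -0.019]
force: [-9.5, -12.5, 2.9]
grip_width: 12.9
tcp in pen [   3.29438636 -125.84261126]
```

View pics/w25.png

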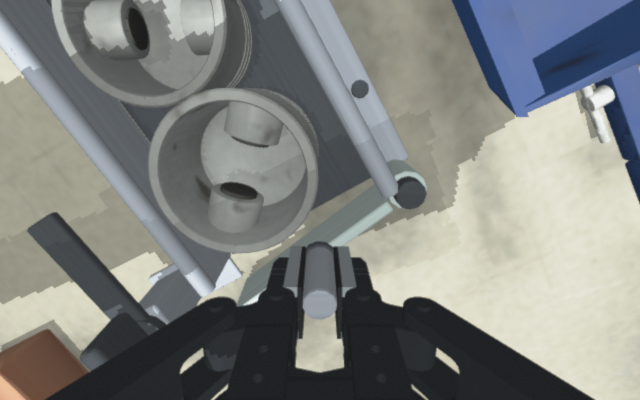

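```bash
python3 -m crank '4 -2 0 0 0 0 1;8 -4 0 0 0 0 1;12 -6 0 0 0 0 1;12 -6 0 0 0 0 1;12 -6 0 0 0 0 1'
python3 - <<'E'
from plan import *
a,p=psi(); print(p,env.sense()['force'])
z=np.load('pen.npz'); print('tcp in pen',z['R'].T@(p[:2]-z['t']))
E
```

```text
t: 33.9
position: [598.6, -10.5, 15.5]
orientation: [2.672, 1.624, -0.029]
force: [-11.5, -22.3, 3.4]
grip_width: 13.0
[598.56114577 -10.53003193  15.49336564] [-11.50880238 -22.29867432   3.44757368]
tcp in pen [   3.19769119 -117.74713278]
```

```bash
python3 -m crank '0 0 0 0 0 0 0.5;0 0 0 0 0 0 0.5;0 0 0 0 0 0 0.5;0 0 -50 0 0 0 0.5;0 0 -100 0 0 0 0.5;0 0 -100 0 0 0 0.5;0 0 -100 0 0 0 0.5'
python3 - <<'E'
from plan import *
im,d,m=cap('wrist','w26.png'); a,p=psi(); print(p,np.degrees(a))
E
```

```text
t: 34.6
position: [605.2, 2.1, 118.1]
orientation: [2.675, 1.642, 0.01]
force: [-0.7, -0.0, -1.1]
grip_width: 43.0
[603.56169351   2.1008904  115.6725362 ] 63.08077863987479
```

View pics/w26.png

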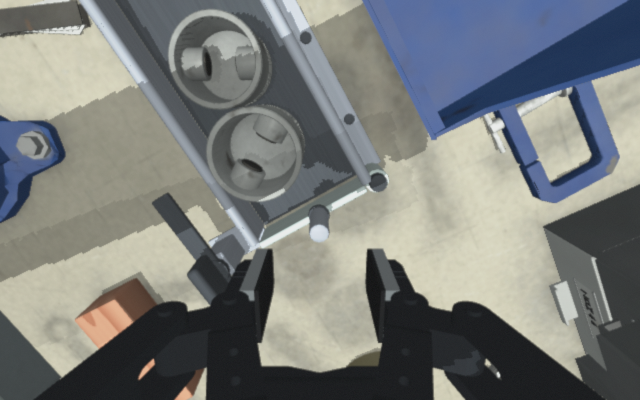

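```bash
python3 -m crank '-30 -40 0 0 0 -0.14 0.5;-58 -79 0 0 0 -0.28 0.5;-58 -79 0 0 0 -0.42 0.5;-58 -79 30 0 0 -0.53 0.5;-58 -79 60 0 0 -0.53 0.5;-58 -79 60 0 0 -0.53 0.5;-58 -79 60 0 0 -0.53 0.5'
python3 - <<'E'
from plan import *
m=viewer.camera_model('wrist')
im,d,m=cap('wrist','w27.png'); a,p=psi(); print(p,np.degrees(a)); crop(im,180,460,60,350,2,'c14.png')
P=pts(m,d).reshape(-1,3); q=P[(abs(P[:,2]-75)<3)&(abs(P[:,0]-507)<30)&(abs(P[:,1]+14)<30)]; 
r=cv2.minAreaRect(q[:,:2].astype(np.float32)); print(r)
r=r[0]; print(totool([r[0]-p[0],r[1]-p[1],0]))
E
```

```text
t: 35.35
position: [504.2, -14.1, 52.9]
orientation: [-2.152, -2.284, 0.003]
force: [-0.2, 0.8, 0.8]
grip_width: 42.9
[505.82208378 -14.46017959  54.51970708] 93.3959046334113
((506.01483154296875, -11.917348861694336), (9.580214500427246, 35.44083023071289), 3.930593967437744)
[2.52694790e+00 3.43034886e-01 1.08826633e-03]
```

View pics/c14.png

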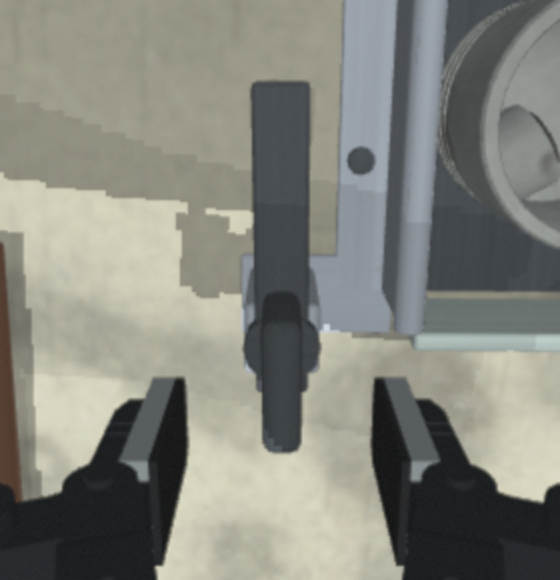

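```bash
python3 -m crank '1 0 15 0 0 0 0.5;1 0 34 0 0 0 0.5;1 0 34 0 0 0 0.5;1 0 34 0 0 0 1;1 0 34 0 0 0 1;1 0 34 0 0 0 1;1 0 34 0 0 0 1' 40; python3 -m crank '0 0 0 0 0 0.14 1;0 0 0 0 0 0.28 1;0 0 0 0 0 0.42 1;0 0 0 0 0 0.56 1;0 0 0 0 0 0.7 1;0 0 0 0 0 0.84 1'; python3 -m crank '0 0 0 0 0 0.14 1;0 0 0 0 0 0.28 1;0 0 0 0 0 0.42 1;0 0 0 0 0 0.56 1;0 0 0 0 0 0.7 1;0 0 0 0 0 0.76 1;0 0 0 0 0 0.76 1;0 0 0 0 0 0.76 1'
```

```text
t: 36.1
position: [504.9, -14.2, 22.4]
orientation: [-2.154, -2.285, 0.003]
force: [-6.1, 0.2, 5.6]
grip_width: 9.1
t: 36.7
position: [504.0, -13.8, 22.4]
orientation: [-2.902, -1.201, 0.005]
force: [-6.5, 0.1, 6.8]
grip_width: 9.4
t: 37.5
position: [503.7, -13.1, 22.4]
orientation: [-3.14, -0.05, 0.006]
force: [-8.2, 0.7, 8.5]
grip_width: 9.0
```

```bash
python3 -m crank '0 0 0 0 0 0 0.4;0 0 0 0 0 0 0.4;0 0 0 0 0 0 0.4;0 0 -50 0 0 0 0.4;0 0 -100 0 0 0 0.4;-40 20 -150 0 0 0 0.4;-40 60 -180 0 0 0 0.4;-40 60 -180 0 0 0 0.4;-40 60 -180 0 0 0 0.4;-40 60 -180 0 0 0 0.4'
python3 - <<'E'
from plan import *
m=viewer.camera_model('wrist')
im,d,m=cap('wrist','w28.png'); a,p=psi(); print(p,np.degrees(a),env.sense()['force']); z=np.load('pen.npz')
P=pts(m,d).reshape(-1,3); q=P[(abs(P[:,2]-75)<4)&(abs(P[:,0]-507)<30)&(abs(P[:,1]+14)<30)]; print(cv2.minAreaRect(q[:,:2].astype(np.float32)))
q=P[(abs(P[:,2]-46)<4)&(P[:,0]>525)&(P[:,0]<585)&(abs(P[:,1]+14)<30)]; print('arm',cv2.minAreaRect(q[:,:2].astype(np.float32)))
for zz,b in [(58,(540,660,-5,70)),(53,(540,660,70,135))]:
    q=P[(abs(P[:,2]-zz)<4)&(P[:,0]>b[0])&(P[:,0]<b[1])&(P[:,1]>b[2])&(P[:,1]<b[3])]; c,r=cv2.minEnclosingCircle(q[:,:2].astype(np.float32)); print(c,r,z['R'].T@(np.array(c)-z['t']))
crop(im,120,440,0,240,2.4,'c15.png')
E
```

```text
t: 38.5
position: [467.7, -74.6, 199.4]
orientation: [-3.14, -0.046, 0.002]
force: [-0.3, 0.1, -0.7]
grip_width: 51.2
[467.16631625 -74.15131158 198.54021069] 1.7220424286677984 [-0.31147287 -0.79856791  0.01339168]
((506.610595703125, -12.954776763916016), (35.50519561767578, 10.18957805633545), 3.1190128326416016)
arm ((551.3029174804688, -1.1868724822998047), (53.164493560791016, 33.8536491394043), 2.9386892318725586)
(588.3941650390625, 50.0380859375) 32.7277717590332 [ -3.39779294 -56.68680205]
(589.1157836914062, 102.52625274658203) 40.06523513793945 [ 0.40245082 -4.33141516]
```

View pics/w28.png

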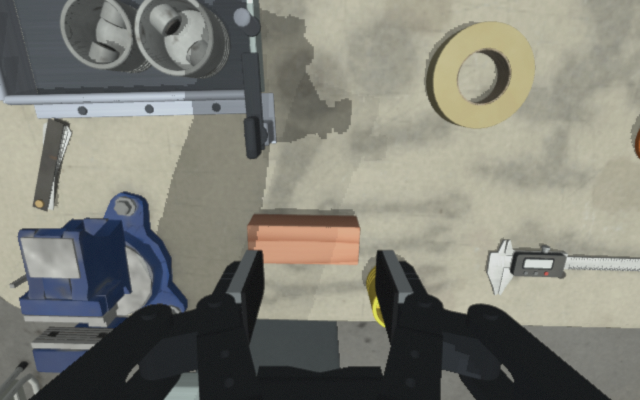

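Run:
```python
from plan import *
m=viewer.camera_model('wrist'); z=np.load('pen.npz')
print(z['R'].T@(onz(m,(244.5,18),77)[0][:2]-z['t']))
for uv in [(185,35),(95,35)]: print(z['R'].T@(onz(m,uv,56)[0][:2]-z['t']))
im,d,mt=cap('top'); crop(im,150,300,120,270,4,'c16.png')
```

```text
[   3.01572288 -118.90866467]
[ -4.22690189 -63.67484277]
[-2.03818686 11.92551188]
```

View pics/c15.png

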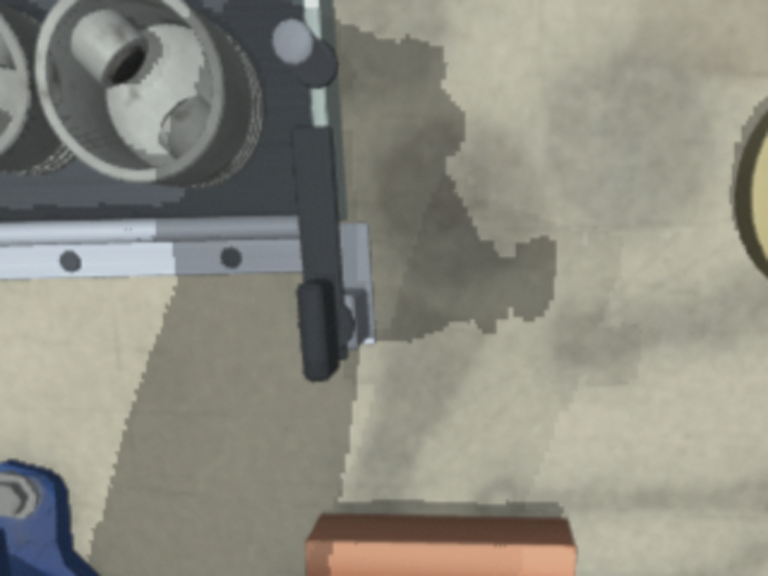

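View pics/c16.png

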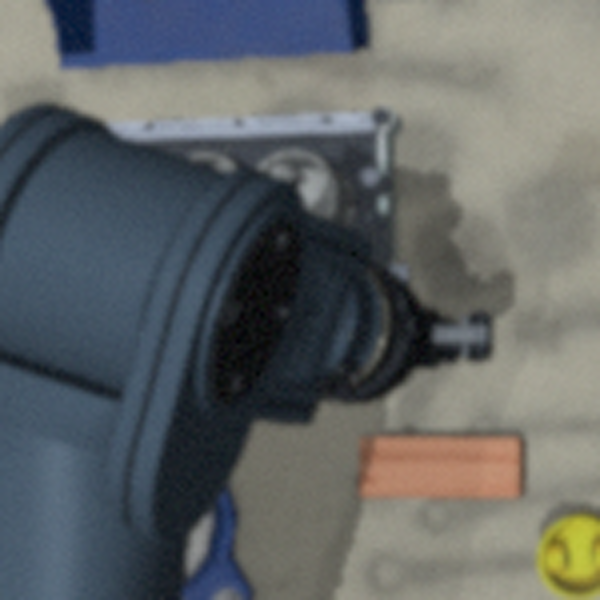

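```bash
python3 -c "
from workcell import env
s=env.sense();print(s['t'],s['force'],s['joint_vel'].round(3)); print(env.hand_in())"
```

```text
38.6 [ 0.12491808  0.51689487 -0.495291  ] [ 0.007  0.002 -0.003  0.002 -0.001 -0.003]
the job is handed in; nothing more can be done
None
```

I handed the job in at t = 38.6 s. The turnbutton was turned aside and the gate swung open to about 2.09 rad. Both pistons on the bench were pushed into the pen upright with the half-open fingers as a cradle, round the near side of the tape roll. Then I shut the gate and turned the button back across it.

What the last checks showed:
- **Pistons:** only two grey pistons, one 66 mm and one 61 mm, were on the bench. Both stand upright in the pen, near y = -65 and -4 mm of the pen frame and within 5 mm of the middle line.
- **Gate:** the pin measured y = -118.9 mm of the pen (nominal -119), so the gate is shut.
- **Button:** the fin lies at 3.1°, against 3.4° for the pen, so the button is within about 0.01 rad of 0.
- **Robot:** it stands clear, with about 0.7 N on the tool.

What disagreed:
- **Tool height:** the reported TCP lies about 35 mm beyond the real fingertips. My first grasp of the fin closed on nothing because of this, and I allowed for the offset from then on.
- **Piston position:** single-view readings of the nearer piston's y ranged from -57 to -71 mm, all inside the limits. The farther piston was partly out of view, so its -4 mm is rough: the rim fit gave a radius of 40 mm instead of 30.5.
- **Obstacles:** I saw no contact with the tape roll, gear wheel or wood block, but I judged this from the pictures and distances only.

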